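# Pack the gift boxes in the delivery case, pin on the lid and latch it

## Robot

A 6-joint arm with a two-finger parallel gripper is mounted at the origin on a cart in front of the work surface, level with it; the furniture and walls round the work are solid. World frame = base frame: x ahead of the robot, y to its left, z up, the work surface at z = 0. Lengths are in m, angles in rad, forces in N, time in s.
With the tool pointing down it reaches from about 0.325 to 0.85 m from the base axis. Payload 15.5 kg.
Tool frame: the origin (TCP) lies on the centre line of the jaws, within the pads' length; the fingertips stand 11 mm ahead of it and the grasp point (between the pads) lies 8 mm behind it; z points along the fingers, y is the line along which they close (so a half turn about z gives the same grasp; the last joint's range is limited). The gripper opens to 91 mm and grips with 3 to 60 N. Pads are 32 mm wide; open, the fingers measure 118 mm over their backs; the gripper's body (76 mm by 178 mm) begins 60 mm behind the grasp point.
Start: joints at [-1.202, 0.494, 1.345, -0, 1.302, -0.096], TCP at [0.28, -0.559, 0.225] pointing down, gripper open.
Joint ranges: [-2.91, 2.91], [-0.82, 2.16], [0.22, 2.67], [-1.22, 4.37], [0.12, 2.79], [-3.08, 3.08]. Speed limits (rad/s): [1.89, 1.89, 2.57, 3.01, 3.01, 3.01].

## Interface

Orientations are given as a rotation vector (axis times angle).
In Python, from workcell import readout, eyes, workorder gives the robot as it stands. The module is installed in compiled form; this text tells all that it offers.
- The arm moves only by the tool drive_tool, never from a script. Its argument "rows" is one flat list of numbers, 7 for each row, row after row: the shift along the world's x, y, z in cm, then the turn, a rotation vector about the world's x, y, z in rad, then the opening, from -1 (shut) to 1 (fully open). In form: [tx, ty, tz, wx, wy, wz, fingers, tx, ty, tz, wx, wy, wz, fingers, ...]. A call has exactly 8 rows; each row is the pose to reach, as a shift and turn from the pose commanded when the call began; what a row does not reach only later rows make up. A row lasts 1/10 s, in which the tool goes at most 50 mm and 8.59 degrees, less where a joint would pass 70% of its speed; a pose out of reach is approached as far as the arm can. A call with a gripper value outside its range is refused whole. The fingers move at their own pace and stop on an object; the grip force is fixed at half the most. Time passes only in rows, so rows that repeat a pose let the fingers close, or fill a call up. It gives the time, the measured TCP pose, the force, the opening and the grip force at its end, in the units of the state.
- readout.state(): the state, without advancing time (a new reading comes with each control period).
- eyes.capture(name): name is "scene" or "top" or "wrist"; returns the picture (400x640x3 uint8, red, green, blue); there is no depth.
- eyes.calibration(name): a dict with "intrinsics" (3x3 intrinsics, pixels), "k1" (the pictures are not rectified: a ray, as slopes to the right and down, at radius r is drawn at 1 + k1 r^2 times it, then the intrinsics apply), "pose" (4x4, takes a point from camera to world coordinates); the wrist camera has in their place "mount" (4x4, takes a point from camera to tool coordinates, whose origin is the TCP and whose axes are the flange's). Camera axes: x right, y down, z forward; pixel columns grow to the right and rows downward; lengths in m; the calibration is good to about 2 mm. A picture is of the moment at which its call begins: read the wrist's pose just before it. calibration takes no time and is no camera call.
- workorder.close_job(): hands the job in; it is judged then, once.
The state is a dict: "time": time; "joints": joint angles; "qvel": joint speeds; "effort": joint torques, N m; "ee_pos": TCP position; "tool_rot": TCP orientation; "wrist_force": force on the tool from outside, world axes, zero at the start; "moment": the same for the moment, N m; "opening": finger opening in m; "gripper_force": force on a finger pad.
Only numpy, scipy, OpenCV 4.12 (cv2) and the standard library are available. Lean on these libraries where they do the work, as an engineer would, in place of code of your own. Each camera call takes 0.05 s, during which the arm holds its last target. There are 200 camera calls.

## Task

Pack every small ribboned gift box standing on the worktop into the open plywood delivery case, then set the case's lid on so that it drops fully home over the two dowel pins. Then fasten the toggle latch at each end: hook its wire bail over the upturned keeper on the lid and press the lever down past centre until it stays closed. Leave the scissors, the marker and the ribbon spool where they lie.

Things in the scene. Friction and masses are not known exactly. Their poses are not given: they have to be found in the camera images.
- case: Open plywood delivery case, fixed to the worktop; outer 145 (x) x 224 (y) x 85 mm, origin at the centre of its underside, z up. Walls 10 mm on the x sides, 20 mm on the y ends, floor 10 mm: inside 125 x 184 mm, 75 mm deep. A toggle latch is screwed to the middle of each end wall, latch a at +y, latch b at -y. The boxes go in one row along y, their 40 mm side along y.
- pin_a (a point): Steel dowel pin, 8 mm diameter, round-tipped, standing 16 mm above the rim on the case's +y end wall; this point is on its axis at rim height, at (45, 102, 85) mm in the case's frame.
- pin_b (a point): The second dowel pin, same size, on the -y end wall, at (-45, -102, 85) mm in the case's frame.
- lid: Loose plywood lid, plate 145 (x) x 224 (y) x 12 mm, 0.4 kg, origin at the centre of its underside, z up. Two 10 mm through holes at (45, 102) and (-45, -102) mm fit the pins (half a turn about z fits too). Seated, its origin is at (0, 0, 85) mm in the case's frame. At the start it lies flat on the worktop, about a quarter turn from the case.
- lid_handle (a point): Centre of the wooden bar handle on the lid: bar 20 (x) x 110 (y) x 18 mm, centre 45 mm above the lid's underside, 24 mm of free space between bar and plate, held by two posts at y = +-40 mm. Grip it across its 20 mm.
- keeper_1 (a point): Keeper at the lid's +y edge: a steel strip 24 mm wide (x), 4 mm thick, lying on the plate from 30 mm inside to 26 mm outside its edge, ending in a lip 4 mm thick that stands 7 mm above the strip. This point, (0, 131, 19) mm in the lid's frame, is where a hooked bail's crossbar centre lies: on the strip, against the lip's inner side.
- keeper_2 (a point): The same for the identical keeper at the lid's -y edge, at (0, -131, 19) mm in the lid's frame.
- latch_a (a joint): Lever on the case's +y end, angle in rad: 0 closed on its stop, growing as it is lifted (to 2.2); starts at 1.45 to 1.75, tip up and out; level at 0.96. Stays where left (0.03 N m friction). With the bail hooked, pressing it down takes up to about 8 N, stretching the bail's springs (6 N/mm) by 5 mm; from about 0.2 it snaps on and holds itself shut.
- latch_a_pivot (a point): Axis of that lever (along the case's x), 18 mm outside the end wall's face, 72 mm above the case's underside. The lever is a plate 24 mm wide and 4 mm thick, 58 mm long from this axis; closed, it points down and outward, 35 degrees off the wall.
- latch_a_tip (a point): End of that lever, at mid width. Pressed straight down by closed fingers about 32 mm outward of the axis, the lever closes; closed, its plate lies 46 mm below the axis there.
- bail_a (a point): Centre of the crossbar (along the case's x) of that latch's bail, a U of 6 mm steel wire, 44 mm wide outside, 32 inside: it straddles lever and keeper. Its 44 mm legs turn on a pin 17 mm from the lever's axis, so lifting it draws the lever up. It stays where left; starts leaning outward, clear of the lid. Grip it across its 44 mm; it passes the lip 12 mm above its hooked height.
- latch_b (a joint): Lever on the case's -y end, angle in rad: 0 closed on its stop, growing as it is lifted (to 2.2); starts at 1.45 to 1.75, tip up and out; level at 0.96. Stays where left (0.03 N m friction). With the bail hooked, pressing it down takes up to about 8 N, stretching the bail's springs (6 N/mm) by 5 mm; from about 0.2 it snaps on and holds itself shut.
- latch_b_pivot (a point): Axis of that lever (along the case's x), 18 mm outside the end wall's face, 72 mm above the case's underside. The lever is a plate 24 mm wide and 4 mm thick, 58 mm long from this axis; closed, it points down and outward, 35 degrees off the wall.
- latch_b_tip (a point): End of that lever, at mid width. Pressed straight down by closed fingers about 32 mm outward of the axis, the lever closes; closed, its plate lies 46 mm below the axis there.
- bail_b (a point): Centre of the crossbar (along the case's x) of that latch's bail, a U of 6 mm steel wire, 44 mm wide outside, 32 inside: it straddles lever and keeper. Its 44 mm legs turn on a pin 17 mm from the lever's axis, so lifting it draws the lever up. It stays where left; starts leaning outward, clear of the lid. Grip it across its 44 mm; it passes the lip 12 mm above its hooked height.
- box0: Small closed kraft-cardboard gift box with red ribbon, 62 (x) x 40 (y) x 56 (z) mm, 0.12 kg, origin at the centre of its underside. Two or three of the four are present; absent ones read None. Any way up is acceptable inside the case.
- box1: Small closed kraft-cardboard gift box with red ribbon, 62 (x) x 40 (y) x 56 (z) mm, 0.12 kg, origin at the centre of its underside. Two or three of the four are present; absent ones read None. Any way up is acceptable inside the case.
- box2: Small closed kraft-cardboard gift box with red ribbon, 62 (x) x 40 (y) x 56 (z) mm, 0.12 kg, origin at the centre of its underside. Two or three of the four are present; absent ones read None. Any way up is acceptable inside the case.
- box3: Small closed kraft-cardboard gift box with red ribbon, 62 (x) x 40 (y) x 56 (z) mm, 0.12 kg, origin at the centre of its underside. Two or three of the four are present; absent ones read None. Any way up is acceptable inside the case.
- scissors: Red-handled scissors, 200 mm, lying flat; bystander. Origin near the middle.
- marker: Black-capped white marker pen, 135 mm long along its y, 16 mm thick; bystander.
- ribbon_spool: Spool of red ribbon, 72 mm across and 32 mm high with a loose tail of ribbon; bystander. Its body is centred about (16, 30) mm from its origin.
Things that resemble listed ones, but are neither listed nor needed, are in the scene too. Leave any blue or purple look-alike of the box1 alone.

How it is judged:
On the way, in this order (a step that is already met when the one before it is completed fails the run):
1. every gift box lies inside the case (x of box0 in the frame of case between -0.062 and 0.062 m and y of box0 in the frame of case between -0.092 and 0.092 m and z of box0 in the frame of case between 0 and 0.075 m and x of box1 in the frame of case between -0.062 and 0.062 m and y of box1 in the frame of case between -0.092 and 0.092 m and z of box1 in the frame of case between 0 and 0.075 m and x of box2 in the frame of case between -0.062 and 0.062 m and y of box2 in the frame of case between -0.092 and 0.092 m and z of box2 in the frame of case between 0 and 0.075 m and x of box3 in the frame of case between -0.062 and 0.062 m and y of box3 in the frame of case between -0.092 and 0.092 m and z of box3 in the frame of case between 0 and 0.075 m), for 0.2 s.
2. the lid is fully home on both pins, over the packed boxes (all of step 1 and z of lid in the frame of case between 0.08 and 0.088 m and x of lid in the frame of case between -0.004 and 0.004 m and y of lid in the frame of case between -0.004 and 0.004 m and angle between the y axis of lid and the y axis of case, either way round below 0.05 rad and angle between the z axis of lid and the z axis of case, either way round below 0.04 rad), for 0.2 s.
At the end, for the whole second after the job is handed in: Every gift box is inside the case; the lid lies flat and fully home on the rim over both pins (within 4 mm and 0.04 rad, either way round); on both latches the crossbar lies on the keeper within 10 mm of its hooked place and the lever is closed (joint under 0.12 rad); all at rest (all of step 2 and value of joint each of latch_a, latch_b below 0.12 rad and (distance between bail_a and keeper_1 below 0.01 m or distance between bail_a and keeper_2 below 0.01 m) and (distance between bail_b and keeper_1 below 0.01 m or distance between bail_b and keeper_2 below 0.01 m) and linear speed of lid below 0.02 m/s); the robot touches nothing.
It fails at once if the scissors is pushed more than 4 cm from its place (distance of scissors from where it was at the start of the episode above 0.04 m).
It fails at once if the marker is pushed more than 4 cm from its place (distance of marker from where it was at the start of the episode above 0.04 m).
It fails at once if the ribbon spool is pushed more than 4 cm from its place (distance of ribbon_spool from where it was at the start of the episode above 0.04 m).
Of box0, box1, box2, box3 only 2 to 3 are there at a start; the rules pass over those that are not, and their reading is None.
At some moment in a run one of box0, box1, box2, box3, lid may be knocked a few centimetres aside while the robot is not near it.
Once in a run the grip may slacken for a moment while it holds something.
It also fails if it takes over 208 s, if anything falls off the work surface, if the arm or the gripper's body presses on something with over 40 N, if the wrist force passes 120 N, or if a joint passes its speed limit or range.

## Working session

There is one attempt and no reset: what is moved stays moved. The work goes in short steps, Python scripts to look and compute and a tool call to move; the robot and the scene stay as the last step left them, time stands still between calls to the robot, and variables do not carry over. Pictures are saved under pics/ and viewed, at most 14 in all, crops included, and the job is handed in when it is done.

Besides the shell and the picture viewer there is one more tool, called after "Emit:" by a JSON object that holds its "fn" and its "kwargs", one argument or row to a line. drive_tool: Moves the arm, as the interface text tells. Its arguments: {"type":"object","properties":{"rows":{"type":"array","items":{"type":"number"}}},"required":["rows"]}

```bash
mkdir -p pics; cat > h.py <<'E'
import numpy as np, cv2
from scipy.spatial.transform import Rotation as R
from workcell import readout, eyes, workorder
def cam(n, st=None):
    c=eyes.calibration(n)
    if 'pose' in c: P=np.array(c['pose'])
    else:
        st=st or readout.state(); T=np.eye(4); T[:3,:3]=R.from_rotvec(st['tool_rot']).as_matrix(); T[:3,3]=st['ee_pos']
        P=T@np.array(c['mount'])
    return np.array(c['intrinsics']),c['k1'],P
def ray(C,uv):
    K,k1,P=C; x=np.linalg.inv(K)@[uv[0],uv[1],1]; d=x[:2].copy(); 
    for _ in range(20): d=x[:2]/(1+k1*(d@d))
    return P[:3,3],P[:3,:3]@np.array([d[0],d[1],1])
def onz(C,uv,z):
    o,d=ray(C,uv); return o+d*(z-o[2])/d[2]
def proj(C,p):
    K,k1,P=C; q=np.linalg.inv(P)@np.append(p,1); s=q[:2]/q[2]; s=s*(1+k1*(s@s)); return (K@[s[0],s[1],1])[:2]
def snap(n,f):
    st=readout.state(); im=eyes.capture(n)[:,:,::-1].copy(); cv2.imwrite('pics/'+f,im); return im,cam(n,st)
E
python3 - <<'E'
from h import *
for n in('scene','top','wrist'):
    im,C=snap(n,n+'0.png'); print(n,C[0][0,0],C[1],C[2].round(3).tolist())
print(readout.state())
E
```

```text
scene 497.63090247893075 -0.01787400175045053 [[0.709, -0.495, 0.502, -0.282], [-0.705, -0.508, 0.495, -0.833], [0.01, -0.705, -0.709, 1.221], [0.0, 0.0, 0.0, 1.0]]
top 363.36011794820206 -0.03474010409486886 [[0.026, -0.998, 0.055, 0.432], [-1.0, -0.026, 0.006, -0.075], [-0.005, -0.055, -0.998, 1.212], [0.0, 0.0, 0.0, 1.0]]
wrist 293.29580364627304 -0.039025919978071325 [[0.448, -0.862, -0.238, 0.347], [-0.894, -0.432, -0.118, -0.526], [-0.001, 0.265, -0.964, 0.384], [0.0, 0.0, 0.0, 1.0]]
{'time': 0.15, 'joints': array([-1.20249827e+00,  4.94056715e-01,  1.34599627e+00,  2.30362653e-05,
        1.30249404e+00, -9.54746413e-02]), 'qvel': array([ 0.00028191, -0.00141912, -0.0033325 , -0.00123931, -0.00050961,
        0.00034515]), 'effort': array([ 4.54641740e-04, -8.79203582e+01, -3.82046556e+01,  7.05533009e-02,
        5.02813293e-02, -1.61104258e-04]), 'ee_pos': array([ 0.27949885, -0.5587021 ,  0.22446259]), 'tool_rot': array([-3.05658579e+00, -7.21753977e-01,  1.69251444e-04]), 'wrist_force': array([ 0.43866938,  0.85163886, -0.89463193]), 'moment': array([0.02301483, 0.01472434, 0.009044  ]), 'gripper_force': 0.0, 'opening': 0.0912088165665733}
```

View pics/top0.png

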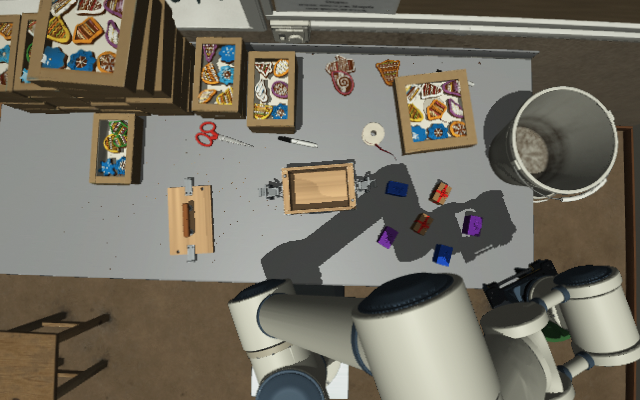

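View pics/scene0.png

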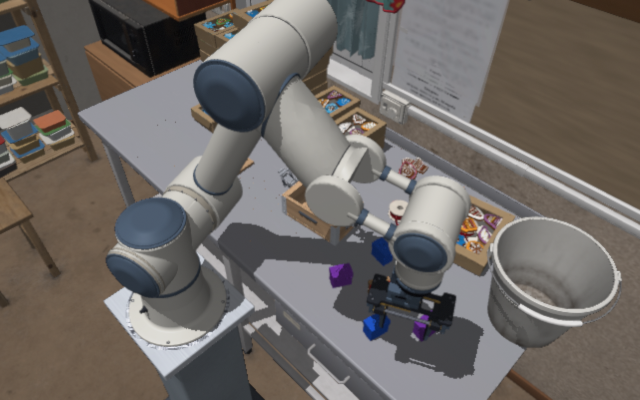

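Top view: case at about (319,188), with latches near columns 270 and 366. The lid is at (190,220), and the kraft/red boxes are at (440,191) and (421,223). Blue/purple look-alikes surround them. The scene view is mostly blocked by the arm.

```bash
python3 - <<'E'
from h import *
im=cv2.imread('pics/top0.png')
a=cv2.resize(im[150:270,240:500],None,fx=3,fy=3,interpolation=cv2.INTER_CUBIC)
b=cv2.resize(im[170:270,155:228],None,fx=3,fy=3,interpolation=cv2.INTER_CUBIC)
c=np.zeros((600,800,3),np.uint8); 
c[:360,:780]=a; w=cv2.rotate(b,cv2.ROTATE_90_CLOCKWISE); c[365:365+w.shape[0],:w.shape[1]]=w
wr=cv2.imread('pics/wrist0.png'); wr=cv2.resize(wr,(368,230)); c[365:595,420:788]=wr
cv2.imwrite('pics/crop0.png',c)
E
```

```text
(no output)
```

View pics/crop0.png

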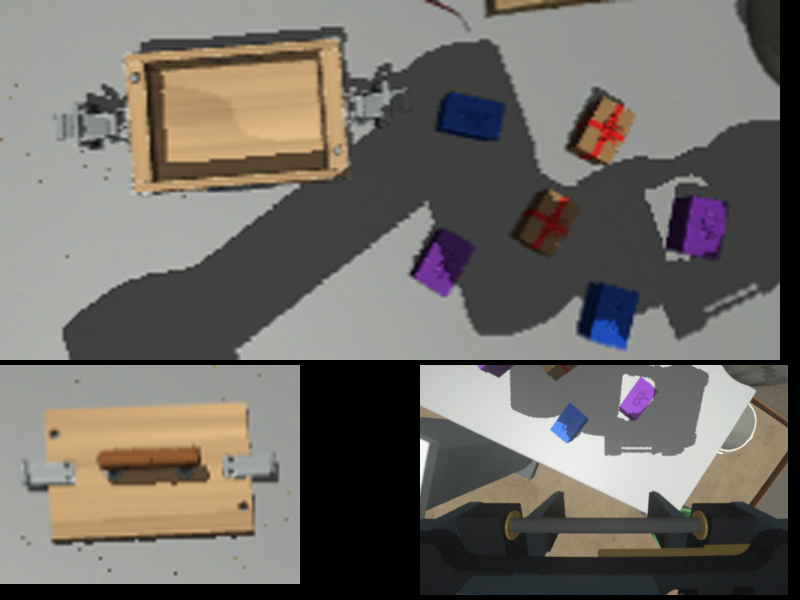

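The crop shows the case pins at full-image (285,175.7) and (352.7,200). Both lid holes are visible, and there are two kraft boxes. The case is nearly aligned with the world axes.

```bash
cat >> h.py <<'E'
def boxes(im,C,z=0.056,show=True):
    hsv=cv2.cvtColor(im,cv2.COLOR_BGR2HSV)
    h,s,v=cv2.split(hsv)
    red=((h<6)|(h>172))&(s>150)&(v>60)
    return red.astype(np.uint8)*255
E
python3 - <<'E'
from h import *
im=cv2.imread('pics/top0.png'); C=cam('top')
pa=onz(C,(285,175.7),.10); pb=onz(C,(352.7,200),.10)
print('pins',pa,pb,np.linalg.norm(pa-pb)); c=(pa+pb)/2
d=pa-pb; yaw=np.arctan2(d[1],d[0])-np.arctan2(204,90); print('case',c,np.degrees(yaw))
h1=onz(C,(178,252),.012);h2=onz(C,(201.7,188.7),.012); d=h1-h2
print('lid',(h1+h2)/2,np.linalg.norm(d),[np.degrees(np.arctan2(d[1],d[0])-np.arctan2(204,90))])
m=boxes(im,C); m[:165]=0;m[260:]=0;m[:,:400]=0;m[:,:][:,500:]=0
n,l,st,ce=cv2.connectedComponentsWithStats(cv2.dilate(m,np.ones((3,3))))
for i in range(1,n): print(st[i],ce[i],onz(C,ce[i],.05))
for nm,p in dict(blue=(397,188),purp=(387,237),blue2=(442,254),purp2=(472,225),lb=(267,191),la=(368,183)).items(): print(nm,onz(C,p,.05))
E
```

```text
pins [0.56708287 0.05461922 0.1       ] [ 0.49757067 -0.155359    0.1       ] 0.2211849909323386
case [ 0.53232677 -0.05036989  0.1       ] 5.489085641396799
lid [0.42136847 0.37660796 0.012     ] 0.22323547307314512 [np.float64(95.52340719465715)]
[433 184  16  20 172] [441.27906977 193.59883721] [ 0.52853138 -0.44319006  0.05      ]
[416 215  15  19 169] [422.99408284 223.88757396] [ 0.42993128 -0.38534939  0.05      ]
blue [ 0.54279537 -0.30033667  0.05      ]
purp [ 0.38529466 -0.27089226  0.05      ]
blue2 [ 0.33567567 -0.44741653  0.05      ]
purp2 [ 0.43029691 -0.54314067  0.05      ]
lb [0.52229021 0.11674108 0.05      ]
la [ 0.55645613 -0.20689027  0.05      ]
```

```bash
python3 - <<'E'
from h import *
C=cam('wrist'); 
for dz in(0,.05,.1):
  for dx in (.05,.1,.15):
    for dy in(.05,.1,.15):
      K,k,P=C; P2=P.copy(); P2[:3,3]+=[dx,dy,dz]
      print(dx,dy,dz,[proj((K,k,P2),p).round().tolist() for p in([.5285,-.443,.05],[.43,-.385,.05])])
c=eyes.calibration('wrist'); print(np.array(c['mount']).round(3))
E
```

```text
0.05 0.05 0 [[353.0, -14.0], [260.0, 53.0]]
0.05 0.1 0 [[396.0, 11.0], [303.0, 75.0]]
0.05 0.15 0 [[438.0, 36.0], [345.0, 97.0]]
0.1 0.05 0 [[330.0, 35.0], [242.0, 98.0]]
0.1 0.1 0 [[373.0, 58.0], [283.0, 119.0]]
0.1 0.15 0 [[414.0, 81.0], [324.0, 139.0]]
0.15 0.05 0 [[309.0, 80.0], [225.0, 140.0]]
0.15 0.1 0 [[351.0, 102.0], [265.0, 159.0]]
0.15 0.15 0 [[391.0, 124.0], [305.0, 179.0]]
0.05 0.05 0.05 [[349.0, 5.0], [269.0, 62.0]]
0.05 0.1 0.05 [[386.0, 26.0], [306.0, 82.0]]
0.05 0.15 0.05 [[422.0, 47.0], [342.0, 101.0]]
0.1 0.05 0.05 [[330.0, 46.0], [253.0, 101.0]]
0.1 0.1 0.05 [[366.0, 67.0], [289.0, 119.0]]
0.1 0.15 0.05 [[402.0, 86.0], [324.0, 137.0]]
0.15 0.05 0.05 [[311.0, 86.0], [237.0, 137.0]]
0.15 0.1 0.05 [[347.0, 105.0], [273.0, 155.0]]
0.15 0.15 0.05 [[382.0, 123.0], [307.0, 172.0]]
0.05 0.05 0.1 [[346.0, 19.0], [275.0, 69.0]]
0.05 0.1 0.1 [[379.0, 38.0], [308.0, 86.0]]
0.05 0.15 0.1 [[411.0, 56.0], [340.0, 103.0]]
0.1 0.05 0.1 [[329.0, 56.0], [261.0, 103.0]]
0.1 0.1 0.1 [[361.0, 73.0], [293.0, 119.0]]
0.1 0.15 0.1 [[393.0, 90.0], [324.0, 135.0]]
0.15 0.05 0.1 [[313.0, 90.0], [247.0, 136.0]]
0.15 0.1 0.1 [[344.0, 107.0], [278.0, 151.0]]
0.15 0.15 0.1 [[375.0, 123.0], [309.0, 166.0]]
[[ 0.    -0.964 -0.265  0.075]
 [ 1.     0.     0.     0.001]
 [ 0.    -0.265  0.964 -0.16 ]
 [ 0.     0.     0.     1.   ]]
```

Emit:
{"fn": "drive_tool", "kwargs": {
  "rows": [3, 3, 2, 0, 0, 0, 1, 6, 6, 4, 0, 0, 0, 1, 9, 9, 6, 0, 0, 0, 1, 12, 12, 8, 0, 0, 0, 1, 12, 12, 8, 0, 0, 0, 1, 12, 12, 8, 0, 0, 0, 1, 12, 12, 8, 0, 0, 0, 1, 12, 12, 8, 0, 0, 0, 1]
}}

```text
time: 0.95
ee_pos: [0.3987, -0.4395, 0.3042]
tool_rot: [-3.057, -0.72, 0.001]
wrist_force: [0.3, 0.3, -0.1]
opening: 0.0912
gripper_force: 0.0
```

```bash
python3 - <<'E'
from h import *
im,C=snap('wrist','w1.png')
t,_=snap('top','t1.png')
cv2.imwrite('pics/w1v.png',np.vstack([cv2.resize(im[:300],None,fx=1.25,fy=1.25),cv2.resize(t[150:290,300:560],None,fx=1.5,fy=1.5)[:,:].copy() if 0 else cv2.resize(t[130:290,100:580],(800,222))]))
E
```

```text
(no output)
```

View pics/w1v.png

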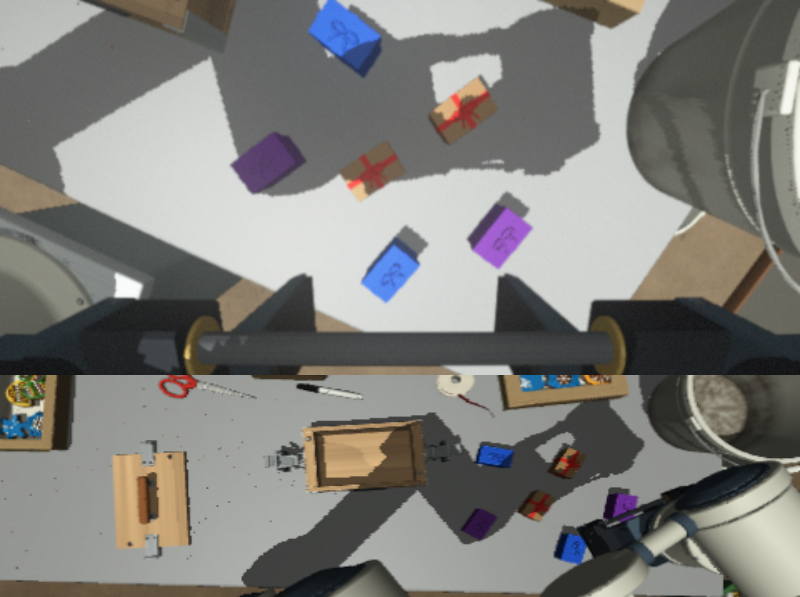

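Only two kraft boxes show: full-res wrist (370,88) and (298,137). No third one is visible anywhere.

```bash
python3 - <<'E'
from h import *
im=cv2.imread('pics/w1.png'); st=readout.state(); C=cam('wrist',st)
hsv=cv2.cvtColor(im,cv2.COLOR_BGR2HSV); h,s,v=cv2.split(hsv)
for (u,w) in((370,88),(298,137)):
    print(hsv[w+8,u-14],hsv[w,u])
    m=((((h<22)|(h>170))&(s>85)&(v>40))*255).astype(np.uint8)
    k=np.zeros_like(m); k[w-45:w+45,u-45:u+45]=m[w-45:w+45,u-45:u+45]; k=cv2.morphologyEx(k,cv2.MORPH_OPEN,np.ones((3,3)))
    k=cv2.morphologyEx(k,cv2.MORPH_CLOSE,np.ones((5,5)))
    n,l,stt,ce=cv2.connectedComponentsWithStats(k); i=l[w,u]
    cn=max(cv2.findContours((l==i).astype(np.uint8),0,2)[0],key=cv2.contourArea)[:,0]
    pts=np.array([onz(C,p,.056)[:2] for p in cn],np.float32)
    r=cv2.minAreaRect(pts*1000); print('rect',stt[i],r, cv2.boxPoints(r).round().tolist())
    ap=cv2.approxPolyDP(cn.reshape(-1,1,2),4,True)[:,0]; print([(p.tolist(),onz(C,p,.056)[:2].round(3).tolist()) for p in ap])
    red=(l==i)&((h<6)|(h>172))&(s>150); ys,xs=np.nonzero(red); print('red',onz(C,(xs.mean(),ys.mean()),.056))
E
```

```text
[  7 133 142] [  1 161 128]
rect [ 345   63   51   51 1424] ((530.3896484375, -442.6018371582031), (40.65596389770508, 66.10340881347656), 59.964027404785156) [[492.0, -444.0], [549.0, -477.0], [569.0, -442.0], [512.0, -408.0]]
[([383, 63], [0.566, -0.442]), ([346, 89], [0.517, -0.414]), ([349, 104], [0.502, -0.427]), ([358, 113], [0.497, -0.443]), ([395, 88], [0.547, -0.471])]
red [ 0.5313755  -0.44302394  0.056     ]
[  1 167 246] [  0 148 131]
rect [278 120  40  38 808] ((431.0267333984375, -382.8825988769531), (36.935543060302734, 60.17918014526367), 85.88395690917969) [[400.0, -399.0], [460.0, -403.0], [462.0, -367.0], [402.0, -362.0]]
[([316, 123], [0.46, -0.398]), ([288, 125], [0.441, -0.366]), ([289, 136], [0.428, -0.373]), ([278, 149], [0.406, -0.367]), ([289, 157], [0.402, -0.385]), ([293, 150], [0.414, -0.386]), ([305, 149], [0.422, -0.4])]
red [ 0.43369892 -0.38227098  0.056     ]
```

Emit:
{"fn": "drive_tool", "kwargs": {
  "rows": [2, 0, -2, 0, 0, -0.14, 1, 4, 0, -4, 0, 0, -0.28, 1, 6, 0, -7, 0, 0, -0.42, 1, 8, -0.2, -10, 0, 0, -0.56, 1, 10, -0.2, -13, 0, 0, -0.7, 1, 12, -0.4, -16, 0, 0, -0.84, 1, 13.1, -0.4, -17, 0, 0, -0.988, 1, 13.1, -0.4, -17, 0, 0, -0.988, 1]
}}

```text
time: 1.85
ee_pos: [0.5305, -0.4425, 0.1324]
tool_rot: [-3.031, 0.818, 0.004]
wrist_force: [-0.3, 0.5, 0.2]
opening: 0.0914
gripper_force: 0.0
```

Emit:
{"fn": "drive_tool", "kwargs": {
  "rows": [0, 0, -2, 0, 0, 0, 1, 0, 0, -4, 0, 0, 0, 1, 0, 0, -6, 0, 0, 0, 1, 0, 0, -8, 0, 0, 0, 1, 0, 0, -10, 0, 0, 0, 1, 0, 0, -10, 0, 0, 0, 1, 0, 0, -10, 0, 0, 0, 0.2, 0, 0, -10, 0, 0, 0, -0.5]
}}

```text
time: 2.65
ee_pos: [0.5309, -0.4438, 0.0366]
tool_rot: [3.034, -0.812, 0.003]
wrist_force: [0.4, 0.2, 0.5]
opening: 0.0782
gripper_force: 0.0
```

Emit:
{"fn": "drive_tool", "kwargs": {
  "rows": [0, 0, 0, 0, 0, 0, -0.5, 0, 0, 0, 0, 0, 0, -0.5, 0, 0, 0, 0, 0, 0, -0.5, 0, 0, 0, 0, 0, 0, -0.5, 0, 0, 0, 0, 0, 0, -0.5, 0, 0, 0, 0, 0, 0, -0.5, 0, 0, 0, 0, 0, 0, -0.5, 0, 0, 0, 0, 0, 0, -0.5]
}}

```text
time: 3.45
ee_pos: [0.5307, -0.443, 0.035]
tool_rot: [-3.034, 0.814, -0.0]
wrist_force: [-0.3, 1.1, 3.9]
opening: 0.0405
gripper_force: 29.4
```

Emit:
{"fn": "drive_tool", "kwargs": {
  "rows": [0, 0, 4, 0, 0, 0, -0.5, 0, 0, 8, 0, 0, 0, -0.5, 0, 0, 12, 0, 0, 0, -0.5, 0, 1, 16, 0, 0, 0, -0.5, 0, 4, 17, 0, 0, 0.1, -0.5, 0, 8, 17, 0, 0, 0.2, -0.5, 0, 12, 17, 0, 0, 0.32, -0.5, 0, 16, 17, 0, 0, 0.44, -0.5]
}}

```text
time: 4.25
ee_pos: [0.5302, -0.2815, 0.2048]
tool_rot: [-3.139, 0.125, 0.0]
wrist_force: [0.3, 0.8, -1.5]
opening: 0.0404
gripper_force: 29.4
```

Emit:
{"fn": "drive_tool", "kwargs": {
  "rows": [0, 4, 0, 0, 0, 0.1, -0.5, 0, 8, 0, 0, 0, 0.18, -0.5, 0, 12, 0, 0, 0, 0.18, -0.5, 0.2, 16, 0, 0, 0, 0.18, -0.5, 0.5, 19.8, 0, 0, 0, 0.18, -0.5, 0.5, 19.8, 0, 0, 0, 0.18, -0.5, 0.5, 19.8, -2, 0, 0, 0.18, -0.5, 0.5, 19.8, -2, 0, 0, 0.18, -0.5]
}}

```text
time: 5.05
ee_pos: [0.5345, -0.0848, 0.1832]
tool_rot: [-3.137, -0.151, 0.005]
wrist_force: [-0.7, -0.2, -1.7]
opening: 0.0406
gripper_force: 29.4
```

```bash
python3 - <<'E'
from h import *
im,C=snap('top','t2.png'); s=readout.state(); print(s['ee_pos'],s['tool_rot'],s['opening'],s['gripper_force'])
cv2.imwrite('pics/t2v.png',cv2.resize(im[150:260,240:480],None,fx=3,fy=3,interpolation=cv2.INTER_CUBIC))
E
```

```text
[ 0.53485075 -0.08513365  0.18420834] [-3.13743913 -0.15024742  0.00352963] 0.04038343878843499 29.38805401325226
```

View pics/t2v.png

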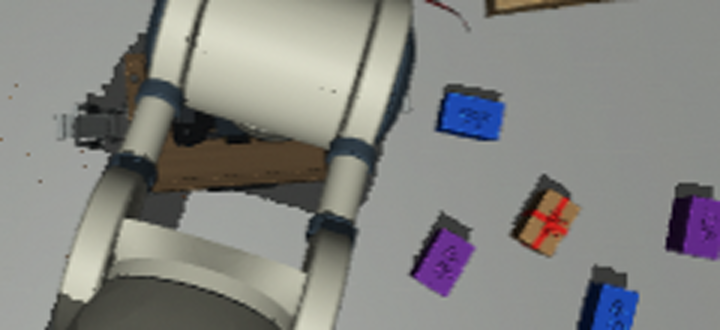

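The arm is over the case, and box 2 is now brightly lit at full-image (421,223), so I can measure it cleanly.

Emit:
{"fn": "drive_tool", "kwargs": {
  "rows": [0, 0, -3, 0, 0, 0, -0.5, 0, 0, -6, 0, 0, 0, -0.5, 0, 0, -9, 0, 0, 0, -0.5, 0, 0, -12, 0, 0, 0, -0.5, 0, 0, -13.8, 0, 0, 0, -0.5, 0, 0, -13.8, 0, 0, 0, -0.5, 0, 0, -13.8, 0, 0, 0, 0.3, 0, 0, -13.8, 0, 0, 0, 0.3]
}}

```text
time: 5.9
ee_pos: [0.5363, -0.0854, 0.048]
tool_rot: [3.138, 0.15, 0.002]
wrist_force: [0.7, -1.0, -0.1]
opening: 0.0531
gripper_force: 0.0
```

Emit:
{"fn": "drive_tool", "kwargs": {
  "rows": [0, 0, 0, 0, 0, 0, 0.3, 0, 0, 0, 0, 0, 0, 0.3, 0, 0, 3, 0, 0, 0, 0.3, 0, 0, 7, 0, 0, 0, 0.3, 0, 0, 11, 0, 0, 0, 0.3, 0, 0, 15, 0, 0, 0, 0.3, 0, 0, 15, 0, 0, 0, 1, 0, 0, 15, 0, 0, 0, 1]
}}

```text
time: 6.7
ee_pos: [0.5359, -0.085, 0.198]
tool_rot: [3.137, 0.15, 0.003]
wrist_force: [-0.9, 0.3, -0.8]
opening: 0.0723
gripper_force: 0.0
```

```bash
python3 - <<'E'
from h import *
im=cv2.imread('pics/t2.png'); C=cam('top')
h,s,v=cv2.split(cv2.cvtColor(im,cv2.COLOR_BGR2HSV)); u,w=421,223
m=((((h<22)|(h>170))&(s>85)&(v>90))*255).astype(np.uint8); k=np.zeros_like(m); k[w-15:w+15,u-15:u+15]=m[w-15:w+15,u-15:u+15]
n,l,stt,ce=cv2.connectedComponentsWithStats(k); i=l[w,u]
cn=max(cv2.findContours((l==i).astype(np.uint8),0,2)[0],key=cv2.contourArea)[:,0]
pts=np.array([onz(C,p,.056)[:2] for p in cn],np.float32)
r=cv2.minAreaRect(pts*1000); print(stt[i],r,cv2.boxPoints(r).round().tolist())
print(readout.state()['ee_pos'])
E
```

```text
[413 213  20  22 244] ((429.20965576171875, -382.88385009765625), (41.27295684814453, 65.10546112060547), 61.083072662353516) [[391.0, -385.0], [448.0, -417.0], [468.0, -381.0], [411.0, -349.0]]
[ 0.53592794 -0.0850422   0.19797092]
```

Emit:
{"fn": "drive_tool", "kwargs": {
  "rows": [-1.5, -4, 0, 0, 0, -0.1, 1, -3, -8, 0, 0, 0, -0.2, 1, -4.5, -12, 0, 0, 0, -0.3, 1, -6, -16, 0, 0, 0, -0.4, 1, -7.5, -20, 0, 0, 0, -0.5, 1, -9, -24, 0, 0, 0, -0.607, 1, -10.6, -28, -2, 0, 0, -0.607, 1, -10.6, -29.8, -4, 0, 0, -0.607, 1]
}}

```text
time: 7.5
ee_pos: [0.4274, -0.3857, 0.1554]
tool_rot: [3.038, -0.798, -0.001]
wrist_force: [1.1, 0.5, -0.1]
opening: 0.0913
gripper_force: 0.0
```

Emit:
{"fn": "drive_tool", "kwargs": {
  "rows": [0, 0, -1, 0, 0, 0, 1, 0, 0, -3, 0, 0, 0, 1, 0, 0, -6, 0, 0, 0, 1, 0, 0, -9, 0, 0, 0, 1, 0, 0, -11, 0, 0, 0, 1, 0, 0, -12.3, 0, 0, 0, 1, 0, 0, -12.3, 0, 0, 0, 1, 0, 0, -12.3, 0, 0, 0, -0.5]
}}

```text
time: 8.3
ee_pos: [0.4298, -0.3827, 0.0343]
tool_rot: [-3.04, 0.794, 0.0]
wrist_force: [-0.6, 0.2, 0.4]
opening: 0.086
gripper_force: 0.0
```

Emit:
{"fn": "drive_tool", "kwargs": {
  "rows": [0, 0, 0, 0, 0, 0, -0.5, 0, 0, 0, 0, 0, 0, -0.5, 0, 0, 0, 0, 0, 0, -0.5, 0, 0, 0, 0, 0, 0, -0.5, 0, 0, 0, 0, 0, 0, -0.5, 0, 0, 0, 0, 0, 0, -0.5, 0, 0, 0, 0, 0, 0, -0.5, 0, 0, 0, 0, 0, 0, -0.5]
}}

```text
time: 9.1
ee_pos: [0.4296, -0.3829, 0.034]
tool_rot: [-3.04, 0.794, -0.0]
wrist_force: [-0.3, 2.1, 3.6]
opening: 0.04
gripper_force: 29.6
```

Emit:
{"fn": "drive_tool", "kwargs": {
  "rows": [0, 0, 4, 0, 0, 0, -0.5, 0, 0, 8, 0, 0, 0, -0.5, 0, 0, 12, 0, 0, 0, -0.5, 1, 2, 16, 0, 0, 0.1, -0.5, 2, 6, 17, 0, 0, 0.2, -0.5, 3, 10, 17, 0, 0, 0.3, -0.5, 4, 14, 17, 0, 0, 0.4, -0.5, 5, 18, 17, 0, 0, 0.5, -0.5]
}}

```text
time: 9.9
ee_pos: [0.4796, -0.2014, 0.2039]
tool_rot: [3.142, -0.012, 0.0]
wrist_force: [0.4, 0.2, -1.5]
opening: 0.0398
gripper_force: 29.6
```

Emit:
{"fn": "drive_tool", "kwargs": {
  "rows": [1, 4, 0, 0, 0, 0.107, -0.5, 2, 8, 0, 0, 0, 0.107, -0.5, 3, 12, 0, 0, 0, 0.107, -0.5, 4, 16, 0, 0, 0, 0.107, -0.5, 4.9, 19.1, 0, 0, 0, 0.107, -0.5, 4.9, 19.1, 0, 0, 0, 0.107, -0.5, 4.9, 19.1, -2, 0, 0, 0.107, -0.5, 4.9, 19.1, -2, 0, 0, 0.107, -0.5]
}}

```text
time: 10.7
ee_pos: [0.5272, -0.0119, 0.1821]
tool_rot: [-3.137, -0.151, 0.005]
wrist_force: [-0.6, -0.7, -1.9]
opening: 0.0402
gripper_force: 29.6
```

Emit:
{"fn": "drive_tool", "kwargs": {
  "rows": [0, 0, -3, 0, 0, 0, -0.5, 0, 0, -6, 0, 0, 0, -0.5, 0, 0, -9, 0, 0, 0, -0.5, 0, 0, -12, 0, 0, 0, -0.5, 0, 0, -13.8, 0, 0, 0, -0.5, 0, 0, -13.8, 0, 0, 0, -0.5, 0, 0, -13.8, 0, 0, 0, 0.2, 0, 0, -13.8, 0, 0, 0, 0.2]
}}

```text
time: 11.5
ee_pos: [0.5292, -0.0123, 0.047]
tool_rot: [3.138, 0.15, 0.002]
wrist_force: [0.2, 0.1, -0.1]
opening: 0.053
gripper_force: 0.0
```

Emit:
{"fn": "drive_tool", "kwargs": {
  "rows": [0, 0, 0, 0, 0, 0, 0.2, 0, 0, 0, 0, 0, 0, 0.2, 0, 0, 3, 0, 0, 0, 0.2, 0, 0, 7, 0, 0, 0, 0.2, 0, 0, 11, 0, 0, 0, 0.2, 0, 0, 15, 0, 0, 0, 0.2, 0, 2, 15, 0, 0, 0, 1, 0, 5, 15, 0, 0, 0, 1]
}}

```text
time: 12.3
ee_pos: [0.5294, 0.0376, 0.1978]
tool_rot: [3.138, 0.147, 0.005]
wrist_force: [0.1, 1.1, 0.4]
opening: 0.0682
gripper_force: 0.0
```

```bash
python3 - <<'E'
from h import *
c=eyes.calibration('wrist'); K=np.array(c['intrinsics']);k=c['k1'];M=np.array(c['mount'])
def T(p,yaw): # tool x at yaw, pointing down
    A=np.eye(4); A[:3,:3]=(R.from_euler('z',yaw,degrees=True)*R.from_rotvec([np.pi,0,0])).as_matrix(); A[:3,3]=p; return A
# lid frame: tool x along lid -y (yaw 5.5 when lid yaw 95.5 -> lid y at 185.5)
for d in(.08,.12,.16):
  for z in(.2,.25,.3):
    C=(K,k,T([0,d,z],-90)@M); print(d,z,[proj(C,p).round().tolist() for p in([.045,.102,.014],[-.045,-.102,.014],[0,157,0],[0,.131,.019],[0,-.131,.019])])
E
```

```text
0.08 0.2 [[286.0, 204.0], [365.0, 18.0], [324.0, 724.0], [323.0, 228.0], [323.0, -14.0]]
0.08 0.25 [[291.0, 194.0], [360.0, 32.0], [324.0, 725.0], [323.0, 215.0], [323.0, 4.0]]
0.08 0.3 [[294.0, 186.0], [355.0, 43.0], [324.0, 725.0], [323.0, 205.0], [323.0, 18.0]]
0.12 0.2 [[285.0, 171.0], [366.0, -24.0], [324.0, 724.0], [323.0, 196.0], [323.0, -59.0]]
0.12 0.25 [[290.0, 165.0], [361.0, -4.0], [324.0, 725.0], [323.0, 187.0], [323.0, -34.0]]
0.12 0.3 [[293.0, 161.0], [356.0, 11.0], [324.0, 725.0], [323.0, 180.0], [323.0, -15.0]]
0.16 0.2 [[284.0, 137.0], [368.0, -68.0], [324.0, 724.0], [323.0, 163.0], [323.0, -105.0]]
0.16 0.25 [[289.0, 135.0], [361.0, -42.0], [324.0, 725.0], [323.0, 158.0], [323.0, -73.0]]
0.16 0.3 [[293.0, 134.0], [357.0, -22.0], [324.0, 725.0], [323.0, 154.0], [323.0, -49.0]]
```

Emit:
{"fn": "drive_tool", "kwargs": {
  "rows": [0, -1, 3, 0, 0, 0.14, 1, 0, -3, 6, 0, 0, 0.28, 1, 0, -5, 9, 0, 0, 0.42, 1, 0, -7, 12, 0, 0, 0.56, 1, 0.5, -9, 15, 0, 0, 0.7, 1, 1.1, -11, 16.7, 0, 0, 0.84, 1, 1.1, -13, 16.7, 0, 0, 0.98, 1, 1.1, -15, 16.7, 0, 0, 1.12, 1]
}}

```text
time: 13.1
ee_pos: [0.5396, -0.1128, 0.3639]
tool_rot: [2.573, 1.801, 0.001]
wrist_force: [-0.3, 0.2, 0.8]
opening: 0.0913
gripper_force: 0.0
```

Emit:
{"fn": "drive_tool", "kwargs": {
  "rows": [0, -1, 0, 0, 0, 0.14, 1, 0, -1.8, 0, 0, 0, 0.28, 1, 0, -1.8, 0, 0, 0, 0.4, 1, 0, -1.8, 0, 0, 0, 0.45, 1, 0, -1.8, 0, 0, 0, 0.45, 1, 0, -1.8, 0, 0, 0, 0.45, 1, 0, -1.8, 0, 0, 0, 0.45, 1, 0, -1.8, 0, 0, 0, 0.45, 1]
}}

```text
time: 13.9
ee_pos: [0.5396, -0.1299, 0.363]
tool_rot: [2.114, 2.324, 0.0]
wrist_force: [-0.3, -0.3, -0.5]
opening: 0.0912
gripper_force: 0.0
```

```bash
python3 - <<'E'
from h import *
im,C=snap('wrist','wc.png'); s=readout.state(); print(s['ee_pos'],s['tool_rot'],s['joints'])
cv2.imwrite('pics/wcv.png',cv2.resize(im[:260,150:490],(784,600)))
for p in ((.567,.0546,.1),(.4976,-.1554,.1)): print(proj(C,p))
E
```

```text
[ 0.53957631 -0.12991167  0.36295669] [ 2.11413211e+00  2.32375819e+00 -1.53161059e-06] [-3.43856976e-01  2.87766811e-01  1.29956788e+00 -1.29922257e-05
  1.55422929e+00 -4.38257643e-01]
[357.24420249  37.5591782 ]
[293.28331353 188.25898712]
```

View pics/wcv.png

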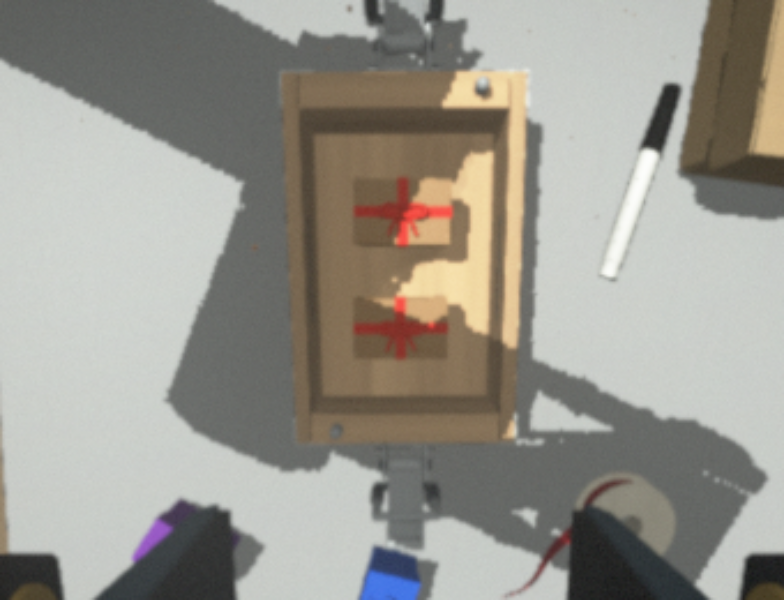

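Both boxes lie in the case. The wrist pins are at full-res (359.5,37.3) and (295.3,186.3), so I'll refine them and move on to the lid.

```bash
python3 - <<'E'
from h import *
im=cv2.imread('pics/wc.png'); C=cam('wrist')
s=cv2.cvtColor(im,cv2.COLOR_BGR2HSV)[:,:,1].astype(float)
P=[]
for u,v in((359.5,37.3),(295.3,186.3)):
    a=s[int(v)-6:int(v)+7,int(u)-6:int(u)+7]; w=np.clip(np.median(a)*.75-a,0,None); print(a.astype(int).tolist() if 0 else '',(w>0).sum())
    yy,xx=np.mgrid[int(v)-6:int(v)+7,int(u)-6:int(u)+7]; c=((w*xx).sum()/w.sum(),(w*yy).sum()/w.sum()); p=onz(C,c,.098); print(c,p); P.append(p)
d=P[0]-P[1]; print('case',(P[0]+P[1])/2,np.linalg.norm(d),np.degrees(np.arctan2(d[1],d[0])-np.arctan2(204,90)))
E
```

```text
39
(np.float64(358.74353635259416), np.float64(36.329168835675866)) [0.56890337 0.05678891 0.098     ]
 48
(np.float64(295.2057505601195), np.float64(187.66728902165795)) [ 0.5002104  -0.15470346  0.098     ]
case [ 0.53455689 -0.04895728  0.098     ] 0.22236849920005167 5.812086542358425
```

Emit:
{"fn": "drive_tool", "kwargs": {
  "rows": [-2, 4, 0, 0, 0, -0.14, 1, -4, 8, 0, 0, 0, -0.28, 1, -6, 12, 0, 0, 0, -0.42, 1, -8, 16, 0, 0, 0, -0.56, 1, -10, 20, 0, 0, 0, -0.7, 1, -12, 24, 0, 0, 0, -0.84, 1, -14, 28, 0, 0, 0, -0.98, 1, -16, 32, 0, 0, 0, -1.12, 1]
}}

```text
time: 14.75
ee_pos: [0.3874, 0.1751, 0.3631]
tool_rot: [-2.994, -0.951, -0.001]
wrist_force: [1.2, 0.5, -0.5]
opening: 0.0914
gripper_force: 0.0
```

Emit:
{"fn": "drive_tool", "kwargs": {
  "rows": [-1, 4, -2, 0, 0, -0.1, 1, -2, 8, -4, 0, 0, -0.2, 1, -3, 12, -6, 0, 0, -0.3, 1, -3.9, 16, -8.3, 0, 0, -0.4, 1, -3.9, 17.9, -8.3, 0, 0, -0.45, 1, -3.9, 17.9, -8.3, 0, 0, -0.45, 1, -3.9, 17.9, -8.3, 0, 0, -0.45, 1, -3.9, 17.9, -8.3, 0, 0, -0.45, 1]
}}

```text
time: 15.55
ee_pos: [0.3497, 0.3521, 0.2803]
tool_rot: [-3.13, -0.268, -0.001]
wrist_force: [0.3, 0.9, 0.3]
opening: 0.0911
gripper_force: 0.0
```

```bash
python3 - <<'E'
from h import *
im,C=snap('wrist','wl.png'); s=readout.state(); print(s['ee_pos'],s['tool_rot'],s['joints'])
cv2.imwrite('pics/wlv.png',cv2.resize(im[:260,150:490],(784,600)))
E
```

```text
[0.34973096 0.35203724 0.28032514] [-3.13003050e+00 -2.66896909e-01 -7.84905354e-04] [ 6.68360795e-01  2.55517560e-01  1.57316166e+00 -1.08959434e-04
  1.31238424e+00  2.06905698e+00]
```

View pics/wlv.png

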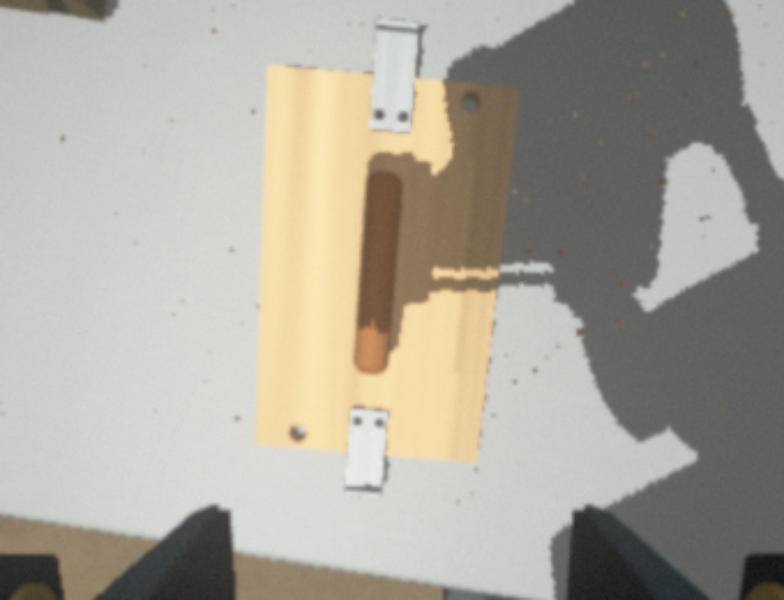

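Lid seen clearly: holes at about full-res (353.8,43.8) and (278.8,187.2), handle between them.

```bash
python3 - <<'E'
from h import *
im=cv2.imread('pics/wl.png'); C=cam('wrist')
P=[]
lab=cv2.cvtColor(im,cv2.COLOR_BGR2LAB).astype(float)
for u,v in((353.8,43.8),(278.8,187.2)):
    y0,x0=int(v)-6,int(u)-6; a=lab[y0:y0+13,x0:x0+13]; D=np.linalg.norm(a-np.median(a.reshape(-1,3),0),axis=2)
    print(D.astype(int)); w=np.where(D>30 if v>100 else D>18,1.,0)
    yy,xx=np.mgrid[y0:y0+13,x0:x0+13]; c=((w*xx).sum()/w.sum(),(w*yy).sum()/w.sum()); p=onz(C,c,.012); print(c,p); P.append(p)
d=P[0]-P[1]; print('lid',(P[0]+P[1])/2,np.linalg.norm(d),np.degrees(np.arctan2(d[1],d[0])-np.arctan2(204,90)))
# handle ends, full px
for u,v in((150+384/2.306,172/2.308),(150+370/2.306,373/2.308)): print(onz(C,(u,v),.054))
E
```

```text
[[11 12 10 13 12  7 12  6  6  3  1  1  3]
 [12 11 13 14 10  7  6  1  5  1  3  2  2]
 [ 8 10 11  9  3  3  3  5  6  2  1  2  2]
 [14 10  8  4  2 15 18 20 18 14 10  1  2]
 [12  8  8  2 14 22 27 26 27 22 11  6  1]
 [12 12  3  5 17 17 18 25 26 29 19  6  2]
 [ 8  9  4  8 13 14 17 16 20 26 21  9  2]
 [10 11  3  8 12 14 13 13 15 23 22 10  3]
 [12 10  4  6 11 13 13 12 12 14 17 10  3]
 [13 10  5  2  8 12 12 13 12 12 13  3  2]
 [14 12  7  3  5 10 10 10 10  7  6  1  2]
 [11 10 10 10  7  6  4  5  3  5  2  3  2]
 [13 14 12 12 12 11  4  3  5  5  2  1  2]]
(np.float64(354.8888888888889), np.float64(41.77777777777778)) [0.53330535 0.34050506 0.012     ]
[[  2   1   1   2   2   2   4   6   7   7   9   8   7]
 [  1   3   1   1   2   2   2   4   5   5   8   9   6]
 [  2   2   2   2   8   8   7   2   1   4   5   7   9]
 [  1   2   2   8  27  33  25  17  10   4   2   7   8]
 [  2   2   2  20  56  69  56  38  22  14   5   4   6]
 [  1   2   6  32  77  93  81  52  30  21  11   2   6]
 [  2   2   9  43  85 106  96  69  49  42  27   5   4]
 [  2   1   8  40  80  98 101  97  85  74  42  11   4]
 [  1   1   5  22  57  81 100 101  98  75  32   6   6]
 [  1   1   2  10  28  55  74  82  66  39  10   2   6]
 [  1   1   2   1   7  21  33  39  29  12   2   7   9]
 [  1   1   2   1   1   3   6   7   5   4   5   7   8]
 [  9  10   8   8   6   5   6   5   5   5   7   6   6]]
(np.float64(278.275), np.float64(187.7)) [0.31858674 0.41465146 0.012     ]
lid [0.42594605 0.37757826 0.012     ] 0.2271602351595986 -85.24481724888217
[0.47820744 0.38210069 0.054     ]
[0.37104259 0.37241918 0.054     ]
```

Emit:
{"fn": "drive_tool", "kwargs": {
  "rows": [2, 0.7, -3, 0, 0, -0.081, 1, 4, 1.4, -6, 0, 0, -0.081, 1, 6, 2, -9, 0, 0, -0.081, 1, 7.5, 2.6, -12, 0, 0, -0.081, 1, 7.5, 2.6, -15, 0, 0, -0.081, 1, 7.5, 2.6, -17, 0, 0, -0.081, 1, 7.5, 2.6, -17, 0, 0, -0.081, 0.2, 7.5, 2.6, -17, 0, 0, -0.081, 0.2]
}}

```text
time: 16.4
ee_pos: [0.4249, 0.3784, 0.1107]
tool_rot: [-3.138, -0.139, -0.0]
wrist_force: [-0.2, 0.2, -0.1]
opening: 0.078
gripper_force: 0.0
```

Emit:
{"fn": "drive_tool", "kwargs": {
  "rows": [0, 0, -2, 0, 0, 0, 0.2, 0, 0, -4, 0, 0, 0, 0.2, 0, 0, -6, 0, 0, 0, 0.2, 0, 0, -7.2, 0, 0, 0, 0.2, 0, 0, -7.2, 0, 0, 0, 0.2, 0, 0, -7.2, 0, 0, 0, -0.8, 0, 0, -7.2, 0, 0, 0, -0.8, 0, 0, -7.2, 0, 0, 0, -0.8]
}}

```text
time: 17.2
ee_pos: [0.4249, 0.3791, 0.0388]
tool_rot: [-3.138, -0.14, -0.002]
wrist_force: [-0.6, 0.1, 0.2]
opening: 0.0335
gripper_force: 0.0
```

Emit:
{"fn": "drive_tool", "kwargs": {
  "rows": [0, 0, 0, 0, 0, 0, -0.8, 0, 0, 0, 0, 0, 0, -0.8, 0, 0, 0, 0, 0, 0, -0.8, 0, 0, 0, 0, 0, 0, -0.8, 0, 0, 0, 0, 0, 0, -0.8, 0, 0, 0, 0, 0, 0, -0.8, 0, 0, 0, 0, 0, 0, -0.8, 0, 0, 0, 0, 0, 0, -0.8]
}}

```text
time: 18.0
ee_pos: [0.4246, 0.3789, 0.0383]
tool_rot: [-3.138, -0.14, -0.001]
wrist_force: [-0.8, -1.6, 6.2]
opening: 0.0196
gripper_force: 30.0
```

```bash
python3 - <<'E'
from h import *
im,C=snap('wrist','wg.png'); print(proj(C,(.5307,.3416,.012)),proj(C,(.31859,.4147,.012)))
cv2.imwrite('pics/wgv.png',im[:300])
E
```

```text
[400.54247612  75.40022478] [264.87244412 357.86276996]
```

View pics/wgv.png

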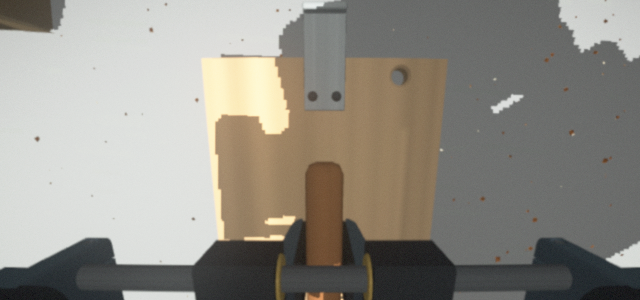

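Hole seen at (399.5,75.5) against a predicted (400.5,75.4), so the lid is held square and centred. Carrying it over.

Emit:
{"fn": "drive_tool", "kwargs": {
  "rows": [0, 0, 2, 0, 0, 0, -0.8, 0, 0, 6, 0, 0, 0, -0.8, 0, 0, 10, 0, 0, 0, -0.8, 0, 0, 14, 0, 0, 0, -0.8, 0, -1, 18, 0, 0, 0.1, -0.8, 0, -3, 20, 0, 0, 0.2, -0.8, 1, -6, 20, 0, 0, 0.3, -0.8, 2, -9, 20, 0, 0, 0.4, -0.8]
}}

```text
time: 18.85
ee_pos: [0.4444, 0.288, 0.2385]
tool_rot: [-3.046, -0.769, -0.001]
wrist_force: [1.0, -1.2, -4.6]
opening: 0.02
gripper_force: 30.0
```

Emit:
{"fn": "drive_tool", "kwargs": {
  "rows": [1, -3, 0, 0, 0, 0.1, -0.8, 2, -6, 0, 0, 0, 0.2, -0.8, 3, -9, 0, 0, 0, 0.3, -0.8, 4, -12, 0, 0, 0, 0.4, -0.8, 5, -15, 0, 0, 0, 0.5, -0.8, 6, -18, 0, 0, 0, 0.6, -0.8, 7, -21, 0, 0, 0, 0.7, -0.8, 8, -24, 0, 0, 0, 0.8, -0.8]
}}

```text
time: 19.65
ee_pos: [0.5243, 0.0475, 0.2376]
tool_rot: [-2.507, -1.893, 0.001]
wrist_force: [0.9, 0.1, -3.7]
opening: 0.0197
gripper_force: 30.0
```

Emit:
{"fn": "drive_tool", "kwargs": {
  "rows": [0.5, -3, 0, 0, 0, 0.1, -0.8, 0.9, -6, 0, 0, 0, 0.2, -0.8, 0.9, -9, 0, 0, 0, 0.3, -0.8, 0.9, -9.8, 0, 0, 0, 0.381, -0.8, 0.9, -9.8, -2, 0, 0, 0.381, -0.8, 0.9, -9.8, -4, 0, 0, 0.381, -0.8, 0.9, -9.8, -6, 0, 0, 0.381, -0.8, 0.9, -9.8, -6, 0, 0, 0.381, -0.8]
}}

```text
time: 20.45
ee_pos: [0.5316, -0.0489, 0.1756]
tool_rot: [-2.105, -2.326, 0.004]
wrist_force: [-0.8, -0.3, -3.7]
opening: 0.0194
gripper_force: 30.0
```

Emit:
{"fn": "drive_tool", "kwargs": {
  "rows": [0, 0, 0, 0, 0, 0, -0.8, 0, 0, 0, 0, 0, 0, -0.8, 0, 0, 0, 0, 0, 0, -0.8, 0, 0, 0, 0, 0, 0, -0.8, 0, 0, 0, 0, 0, 0, -0.8, 0, 0, 0, 0, 0, 0, -0.8, 0, 0, 0, 0, 0, 0, -0.8, 0, 0, 0, 0, 0, 0, -0.8]
}}

```text
time: 21.25
ee_pos: [0.5335, -0.0492, 0.1779]
tool_rot: [2.108, 2.329, 0.0]
wrist_force: [0.4, -1.4, -3.9]
opening: 0.0201
gripper_force: 30.0
```

```bash
python3 - <<'E'
from h import *
im,C=snap('wrist','wg2.png'); s=readout.state(); print(s['ee_pos'],s['tool_rot'],2*np.degrees(np.arctan2(s['tool_rot'][1],s['tool_rot'][0])))
g=cv2.imread('pics/wg.png'); a=np.hstack([g[:200,180:480],im[:200,180:480]]); cv2.imwrite('pics/cmp.png',a)
g=cv2.cvtColor(g,6)[100:110,290:360]; 
print(proj(C,(.5689,.0568,.098)))
E
```

```text
[ 0.5334386  -0.04922439  0.17790589] [-2.10804505e+00 -2.32926715e+00  5.68294750e-05] -264.29176670048525
[382.28311922  84.13981299]
```

View pics/cmp.png

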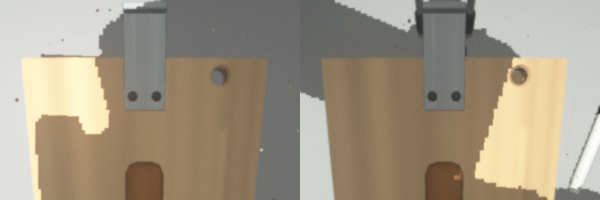

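The lid has not shifted in the grip (the hole is at the same pixel), so I'll descend carefully while watching force.

Emit:
{"fn": "drive_tool", "kwargs": {
  "rows": [0, 0, -1, 0, 0, 0, -0.8, 0, 0, -2, 0, 0, 0, -0.8, 0, 0, -3, 0, 0, 0, -0.8, 0, 0, -3.6, 0, 0, 0, -0.8, 0, 0, -3.9, 0, 0, 0, -0.8, 0, 0, -4.1, 0, 0, 0, -0.8, 0, 0, -4.2, 0, 0, 0, -0.8, 0, 0, -4.2, 0, 0, 0, -0.8]
}}

```text
time: 22.1
ee_pos: [0.5337, -0.0487, 0.136]
tool_rot: [-2.108, -2.329, -0.001]
wrist_force: [1.0, 5.4, -5.9]
opening: 0.0199
gripper_force: 30.0
```

Emit:
{"fn": "drive_tool", "kwargs": {
  "rows": [0, 0.1, 0, 0, 0, 0, -0.8, 0, 0.1, -0.1, 0, 0, 0, -0.8, 0, 0.1, -0.2, 0, 0, 0, -0.8, 0, 0.1, -0.3, 0, 0, 0, -0.8, 0, 0.1, -0.4, 0, 0, 0, -0.8, 0, 0.1, -0.5, 0, 0, 0, -0.8, 0, 0.1, -0.6, 0, 0, 0, -0.8, 0, 0.1, -0.6, 0, 0, 0, -0.8]
}}

```text
time: 22.9
ee_pos: [0.5335, -0.0481, 0.1298]
tool_rot: [-2.108, -2.329, -0.0]
wrist_force: [1.2, 5.3, -3.6]
opening: 0.0196
gripper_force: 30.0
```

Emit:
{"fn": "drive_tool", "kwargs": {
  "rows": [0, 0.1, 0, 0, 0, 0, -0.8, 0, 0.1, -0.1, 0, 0, 0, -0.8, 0, 0.1, -0.2, 0, 0, 0, -0.8, 0, 0.1, -0.3, 0, 0, 0, -0.8, 0, 0.1, -0.4, 0, 0, 0, -0.8, 0, 0.1, -0.5, 0, 0, 0, -0.8, 0, 0.1, -0.6, 0, 0, 0, -0.8, 0, 0.1, -0.6, 0, 0, 0, -0.8]
}}

```text
time: 23.7
ee_pos: [0.5334, -0.0472, 0.1238]
tool_rot: [-2.108, -2.329, 0.0]
wrist_force: [0.6, -0.2, -3.6]
opening: 0.0197
gripper_force: 30.0
```

Emit:
{"fn": "drive_tool", "kwargs": {
  "rows": [0, 0, -0.1, 0, 0, 0, -0.8, 0, 0, -0.1, 0, 0, 0, -0.8, 0, 0, -0.1, 0, 0, 0, -0.8, 0, 0, -0.1, 0, 0, 0, -0.2, 0, 0, -0.1, 0, 0, 0, -0.2, 0, 0, -0.1, 0, 0, 0, -0.2, 0, 0, -0.1, 0, 0, 0, -0.2, 0, 0, -0.1, 0, 0, 0, -0.2]
}}

```text
time: 24.5
ee_pos: [0.5335, -0.0472, 0.1229]
tool_rot: [-2.108, -2.329, 0.0]
wrist_force: [-0.3, -0.4, 0.5]
opening: 0.0364
gripper_force: 0.0
```

Emit:
{"fn": "drive_tool", "kwargs": {
  "rows": [0, 0, 0, 0, 0, 0, 0, 0, 0, 2, 0, 0, 0, 0, 0, 0, 6, 0, 0, 0, 0, 0, 0, 10, 0, 0, 0, 0, 0, -3, 14, 0, 0, 0, 0, 0, -6, 18, 0, 0, 0, 0, 0, -8, 20, 0, 0, 0, 0.5, 0, -8, 24, 0, 0, 0, 1]
}}

```text
time: 25.3
ee_pos: [0.5325, -0.1292, 0.3626]
tool_rot: [-2.109, -2.325, 0.002]
wrist_force: [1.3, -0.4, -0.8]
opening: 0.0585
gripper_force: 0.0
```

```bash
python3 - <<'E'
from h import *
im,C=snap('wrist','wd.png'); s=readout.state(); print(s['ee_pos'],s['wrist_force'])
cv2.imwrite('pics/wdv.png',cv2.resize(im[:260,150:490],(784,600)))
E
```

```text
[ 0.53460673 -0.12885098  0.37007808] [-0.22314968  0.81410627  7.62800468]
```

View pics/wdv.png

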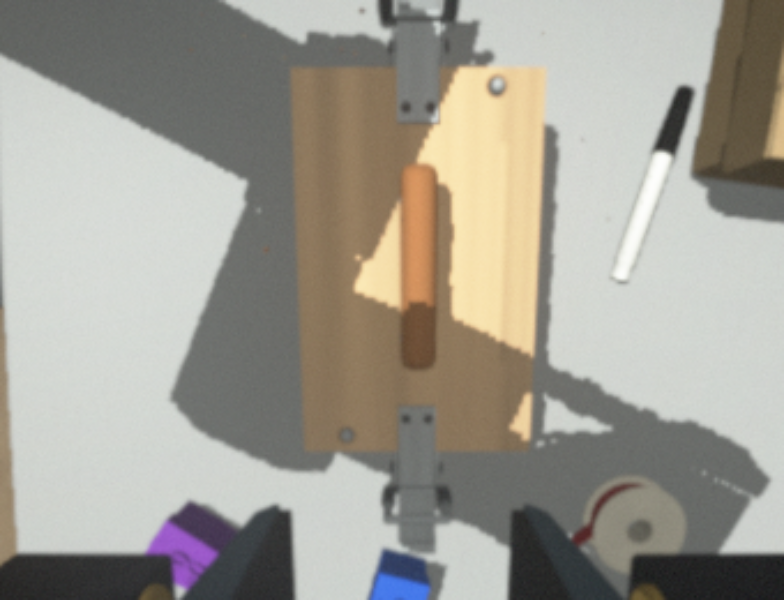

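The lid is home: both pins show through at (497,85) and (346,435) in the crop, and the lid edge matches the case. Next I need a closer look at latch b from two positions.

Emit:
{"fn": "drive_tool", "kwargs": {
  "rows": [0.5, -4, -3, 0, 0, 0, -0.5, 1, -8, -6, 0, 0, 0, -0.5, 1.5, -12, -9, 0, 0, 0, -0.5, 2, -14, -12, 0, 0, 0, -0.5, 2, -14, -14, 0, 0, 0, -0.5, 2, -14, -14, 0, 0, 0, -0.5, 2, -14, -14, 0, 0, 0, -0.5, 2, -14, -14, 0, 0, 0, -0.5]
}}

```text
time: 26.15
ee_pos: [0.5541, -0.267, 0.2245]
tool_rot: [2.106, 2.329, 0.001]
wrist_force: [-0.2, -0.7, 0.3]
opening: 0.0227
gripper_force: 0.0
```

```bash
python3 - <<'E'
from h import *
im,C=snap('wrist','b1.png'); s=readout.state(); print(s['ee_pos']); np.save('b1.npy',C[2])
E
```

```text
[ 0.55413527 -0.26702154  0.22455566]
```

Emit:
{"fn": "drive_tool", "kwargs": {
  "rows": [0.5, -4, 0, 0, 0, 0, -0.5, 1, -8, 0, 0, 0, 0, -0.5, 1, -9, 0, 0, 0, 0, -0.5, 1, -9, 0, 0, 0, 0, -0.5, 1, -9, 0, 0, 0, 0, -0.5, 1, -9, 0, 0, 0, 0, -0.5, 1, -9, 0, 0, 0, 0, -0.5, 1, -9, 0, 0, 0, 0, -0.5]
}}

```text
time: 27.0
ee_pos: [0.5636, -0.3565, 0.2232]
tool_rot: [2.107, 2.33, 0.0]
wrist_force: [0.5, 1.1, -0.8]
opening: 0.0229
gripper_force: 0.0
```

```bash
python3 - <<'E'
from h import *
im,C=snap('wrist','b2.png'); s=readout.state(); print(s['ee_pos']); np.save('b2.npy',C[2])
a=cv2.imread('pics/b1.png')
hp=[(0.5335+.145*.0993,-.0472-.145*.995,.09)]
C1=(C[0],C[1],np.load('b1.npy')); 
o=[]
for im_,Cc in((a,C1),(im,C)):
    u,v=proj(Cc,hp[0]); y0=int(np.clip(v-75,0,250)); x0=int(u-65); print(x0,y0); o.append(cv2.resize(im_[y0:y0+150,x0:x0+130],None,fx=3,fy=3,interpolation=cv2.INTER_CUBIC))
cv2.imwrite('pics/bv.png',np.hstack(o))
E
```

```text
[ 0.56355934 -0.35663692  0.22309031]
259 44
258 0
```

View pics/bv.png

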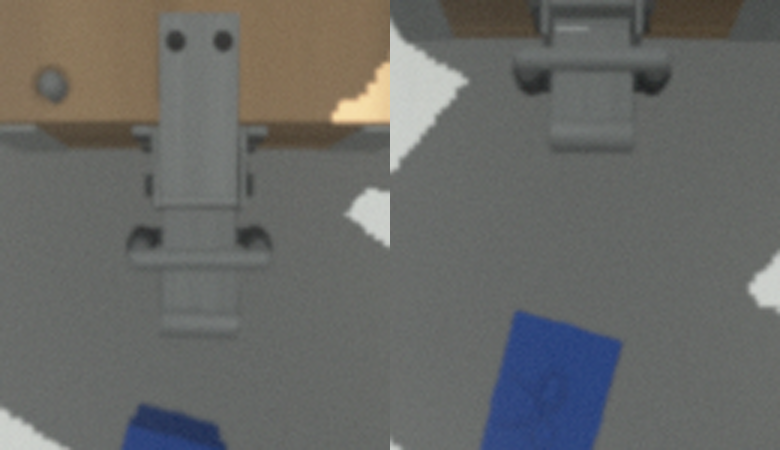

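Latch b: the crossbar is at full-res (325.7,129.7) in b1 and (325.3,19.7) in b2. The lever tip is at (325.7,151.7) and (325.3,45).

```bash
cat >> h.py <<'E'
CC=np.array([.5335,-.0472,0]); YW=np.radians(5.7)
def tocase(p): return R.from_euler('z',-YW).as_matrix()@(np.asarray(p)-CC)
def toworld(p): return R.from_euler('z',YW).as_matrix()@np.asarray(p)+CC
def tri(Ca,a,Cb,b):
    o1,d1=ray(Ca,a);o2,d2=ray(Cb,b); d1/=np.linalg.norm(d1);d2/=np.linalg.norm(d2)
    s=np.linalg.lstsq(np.c_[d1,-d2],o2-o1,rcond=None)[0]; p,q=o1+d1*s[0],o2+d2*s[1]; return (p+q)/2,np.linalg.norm(p-q)
E
python3 - <<'E'
from h import *
C=cam('wrist');A=(C[0],C[1],np.load('b1.npy'));B=(C[0],C[1],np.load('b2.npy'))
for n,a,b in(('bar',(325.7,129.7),(325.3,19.7)),('tip',(325.7,151.7),(325.3,45))):
    p,e=tri(A,a,B,b); print(n,p,e,tocase(p)*1000)
print(tocase(onz(A,(325.7,112.3),.108))*1000)
for th in(1.45,1.6,1.75):
    l=np.radians(35)+th; print(th,'tip',130+58*np.sin(l),72-58*np.cos(l),'pin',130+17*np.sin(th-.2),72-17*np.cos(th-.2))
E
```

```text
bar [ 0.55001455 -0.20048745  0.11090556] 0.00022903516043936664 [   1.20842868 -154.16974836  110.90556219]
tip [ 0.55202167 -0.22012846  0.11186343] 0.00023449562161856536 [   1.25488294 -173.91299974  111.86342766]
[   1.30320313 -138.87827314  108.        ]
1.45 tip 181.17342465144108 99.29982801123995 pin 146.13273852904496 66.63951983928044
1.6 tip 176.5191669394341 106.64054138233209 pin 146.75264540980382 69.1105585706959
1.75 tip 170.8201890273408 113.20330287455322 pin 146.99632399121907 71.64648792734742
```

```bash
python3 - <<'E'
from h import *
e=readout.state()['ee_pos']
prev=e
for c in((.6,-153.5,146.5),(.6,-153.5,116.5),(.6,-150,122),(.6,-142,123),(.6,-130.5,123),(.6,-130.5,108)):
    w=toworld(np.array(c)/1000); print(c,w.round(4),'d',((w-prev)*100).round(2)); prev=w
E
```

```text
(0.6, -153.5, 146.5) [ 0.5493 -0.1999  0.1465] d [-1.42 15.68 -7.66]
(0.6, -153.5, 116.5) [ 0.5493 -0.1999  0.1165] d [ 0.  0. -3.]
(0.6, -150, 122) [ 0.549  -0.1964  0.122 ] d [-0.03  0.35  0.55]
(0.6, -142, 123) [ 0.5482 -0.1884  0.123 ] d [-0.08  0.8   0.1 ]
(0.6, -130.5, 123) [ 0.5471 -0.177   0.123 ] d [-0.11  1.14  0.  ]
(0.6, -130.5, 108) [ 0.5471 -0.177   0.108 ] d [ 0.   0.  -1.5]
```

Emit:
{"fn": "drive_tool", "kwargs": {
  "rows": [-0.3, 4, -1, 0, 0, 0, 1, -0.6, 8, -2, 0, 0, 0, 1, -1, 12, -4, 0, 0, 0, 1, -1.4, 15.7, -6, 0, 0, 0, 1, -1.4, 15.7, -7.7, 0, 0, 0, 1, -1.4, 15.7, -7.7, 0, 0, 0, 1, -1.4, 15.7, -9, 0, 0, 0, 1, -1.4, 15.7, -10.7, 0, 0, 0, 1]
}}

```text
time: 27.85
ee_pos: [0.5506, -0.2014, 0.1165]
tool_rot: [2.107, 2.326, 0.001]
wrist_force: [-0.2, -0.4, -1.2]
opening: 0.084
gripper_force: 0.0
```

Emit:
{"fn": "drive_tool", "kwargs": {
  "rows": [0, 0, 0, 0, 0, 0, 0.2, 0, 0, 0, 0, 0, 0, -0.3, 0, 0, 0, 0, 0, 0, -0.3, 0, 0, 0, 0, 0, 0, -0.3, 0, 0, 0, 0, 0, 0, -0.3, 0, 0, 0, 0, 0, 0, -0.3, 0, 0, 0, 0, 0, 0, -0.3, 0, 0, 0, 0, 0, 0, -0.3]
}}

```text
time: 28.65
ee_pos: [0.5493, -0.2002, 0.116]
tool_rot: [-2.108, -2.329, 0.0]
wrist_force: [-2.5, -0.3, 0.6]
opening: 0.0424
gripper_force: 30.0
```

Emit:
{"fn": "drive_tool", "kwargs": {
  "rows": [0, 0.1, 0.2, 0, 0, 0, -0.3, 0, 0.2, 0.4, 0, 0, 0, -0.3, 0, 0.35, 0.55, 0, 0, 0, -0.3, 0, 0.7, 0.6, 0, 0, 0, -0.3, 0, 1.1, 0.65, 0, 0, 0, -0.3, -0.1, 1.5, 0.65, 0, 0, 0, -0.3, -0.2, 1.9, 0.65, 0, 0, 0, -0.3, -0.2, 2.3, 0.65, 0, 0, 0, -0.3]
}}

```text
time: 29.45
ee_pos: [0.5472, -0.1772, 0.1225]
tool_rot: [2.108, 2.329, -0.001]
wrist_force: [-5.1, -4.1, -4.6]
opening: 0.0421
gripper_force: 30.0
```

```bash
python3 - <<'E'
from h import *
im,C=snap('wrist','bh.png'); s=readout.state(); print(tocase(s['ee_pos'])*1000,s['opening'],s['wrist_force'])
t,Ct=snap('scene','bhs.png'); u,v=proj(Ct,toworld([0,-.13,.1])); print(u,v)
x0=int(np.clip(u-60,0,520));y0=int(np.clip(v-50,0,300))
a=cv2.resize(t[y0:y0+100,x0:x0+120],(480,400),interpolation=cv2.INTER_CUBIC); b=im[50:350,160:480]
b=cv2.resize(b,(320,300)); b=np.vstack([b,np.zeros((100,320,3),np.uint8)]); cv2.imwrite('pics/bhv.png',np.hstack([a,b]))
E
```

```text
[   0.64761449 -130.10389982  122.37702067] 0.04239183421485368 [-4.2703482  -2.73443478 -4.79252229]
353.99878581102456 213.2461353890869
```

View pics/bhv.png

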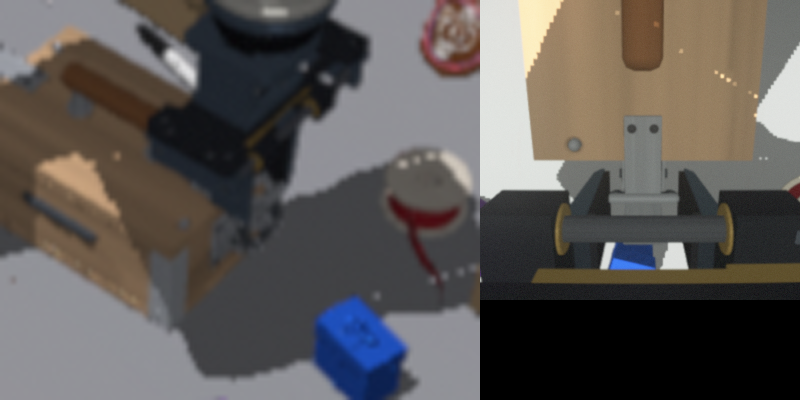

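The wrist view shows the crossbar held between the pads, across the keeper at crop row ~197. Lowering it to hook.

Emit:
{"fn": "drive_tool", "kwargs": {
  "rows": [0, 0, -0.3, 0, 0, 0, -0.3, 0, 0, -0.6, 0, 0, 0, -0.3, 0, 0, -0.9, 0, 0, 0, -0.3, 0, 0, -1.1, 0, 0, 0, -0.3, 0, 0, -1.3, 0, 0, 0, -0.3, 0, 0, -1.4, 0, 0, 0, -0.3, 0, 0, -1.4, 0, 0, 0, -0.3, 0, 0, -1.4, 0, 0, 0, -0.3]
}}

```text
time: 30.35
ee_pos: [0.5471, -0.177, 0.1084]
tool_rot: [-2.108, -2.329, 0.001]
wrist_force: [-5.1, -1.7, -0.2]
opening: 0.0424
gripper_force: 30.0
```

Emit:
{"fn": "drive_tool", "kwargs": {
  "rows": [0, 0, -0.1, 0, 0, 0, -0.3, 0, 0, -0.2, 0, 0, 0, -0.3, 0, 0, -0.2, 0, 0, 0, -0.3, 0, 0, -0.2, 0, 0, 0, -0.3, 0, 0, -0.2, 0, 0, 0, -0.3, 0, 0, -0.2, 0, 0, 0, -0.3, 0, 0, -0.2, 0, 0, 0, -0.3, 0, 0, -0.2, 0, 0, 0, -0.3]
}}

```text
time: 31.15
ee_pos: [0.5472, -0.1771, 0.1076]
tool_rot: [2.108, 2.329, -0.0]
wrist_force: [-10.0, -0.8, 20.7]
opening: 0.0422
gripper_force: 30.0
```

```bash
python3 - <<'E'
from h import *
im,C=snap('wrist','bh2.png'); s=readout.state(); print(tocase(s['ee_pos'])*1000,s['wrist_force'])
cv2.imwrite('pics/bh2v.png',cv2.resize(im[140:320,200:440],None,fx=3,fy=3,interpolation=cv2.INTER_CUBIC))
print([proj(C,toworld(np.array(p)/1000)).round(1).tolist() for p in((0,-131,104),(0,-131,110),(0,-125,104),(0,-138,108))])
E
```

```text
[   0.74849449 -130.70324347  107.58144868] [-10.15523759  -0.59662668  20.06468236]
[[321.2, 248.5], [321.1, 252.8], [321.2, 239.3], [321.2, 262.1]]
```

View pics/bh2v.png

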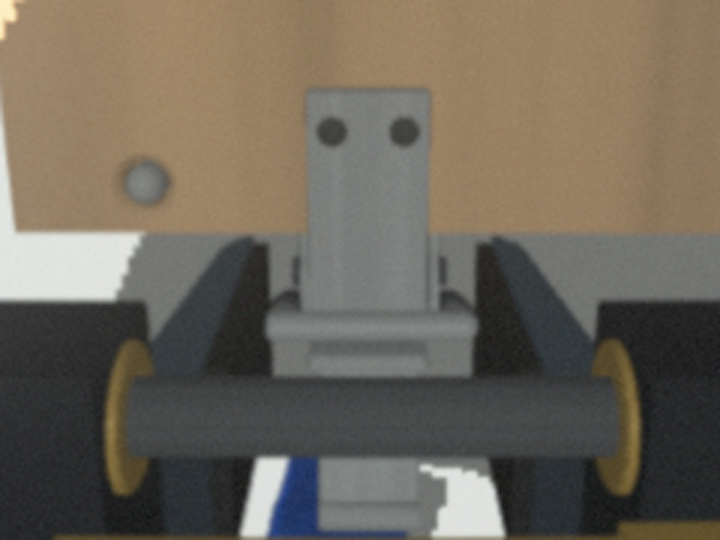

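Latch b is hooked: the bar lies on the strip inside the lip, at row 248.3 against a predicted 248.5. Next: release, close the fingers, and press the lever.

Emit:
{"fn": "drive_tool", "kwargs": {
  "rows": [0, 0, 0.15, 0, 0, 0, -0.3, 0, 0, 0.15, 0, 0, 0, 0.5, 0, 0, 0.15, 0, 0, 0, 0.5, 0, 0, 0.15, 0, 0, 0, 0.5, 0, 0, 2, 0, 0, 0, 0.5, 0, 0, 6, 0, 0, 0, 0, 0.2, -2, 7, 0, 0, 0, -1, 0.35, -4.1, 7, 0, 0, 0, -1]
}}

```text
time: 32.0
ee_pos: [0.5524, -0.2187, 0.1788]
tool_rot: [2.104, 2.328, 0.002]
wrist_force: [1.2, 0.4, -0.8]
opening: 0.0473
gripper_force: 0.0
```

Emit:
{"fn": "drive_tool", "kwargs": {
  "rows": [0, 0, 0, 0, 0, 0, -1, 0, 0, 0, 0, 0, 0, -1, 0, 0, 0, 0, 0, 0, -1, 0, 0, -2, 0, 0, 0, -1, 0, 0, -4, 0, 0, 0, -1, 0, 0, -6, 0, 0, 0, -1, 0, 0, -7, 0, 0, 0, -1, 0, 0, -8, 0, 0, 0, -1]
}}

```text
time: 32.8
ee_pos: [0.551, -0.2178, 0.0959]
tool_rot: [-2.107, -2.33, 0.0]
wrist_force: [-0.4, -1.7, 1.3]
opening: 0.0003
gripper_force: 0.8
```

Emit:
{"fn": "drive_tool", "kwargs": {
  "rows": [0, 0, -0.4, 0, 0, 0, -1, 0, 0, -0.8, 0, 0, 0, -1, 0, 0, -1.2, 0, 0, 0, -1, 0, 0, -1.6, 0, 0, 0, -1, 0, 0, -2, 0, 0, 0, -1, 0, 0, -2.4, 0, 0, 0, -1, 0, 0, -2.7, 0, 0, 0, -1, 0, 0, -3, 0, 0, 0, -1]
}}

```text
time: 33.6
ee_pos: [0.5509, -0.2182, 0.0661]
tool_rot: [-2.108, -2.329, 0.0]
wrist_force: [0.3, 0.6, 1.8]
opening: 0.0007
gripper_force: 0.6
```

Emit:
{"fn": "drive_tool", "kwargs": {
  "rows": [0, 0, -0.3, 0, 0, 0, -1, 0, 0, -0.5, 0, 0, 0, -1, 0, 0, -0.7, 0, 0, 0, -1, 0, 0, -0.9, 0, 0, 0, -1, 0, 0, -1.1, 0, 0, 0, -1, 0, 0, -1.3, 0, 0, 0, -1, 0, 0, -1.4, 0, 0, 0, -1, 0, 0, -1.5, 0, 0, 0, -1]
}}

```text
time: 34.4
ee_pos: [0.551, -0.2183, 0.0514]
tool_rot: [2.108, 2.329, -0.0]
wrist_force: [-0.0, -0.7, 1.3]
opening: 0.0004
gripper_force: 0.8
```

Emit:
{"fn": "drive_tool", "kwargs": {
  "rows": [0, 0, -0.2, 0, 0, 0, -1, 0, 0, -0.3, 0, 0, 0, -1, 0, 0, -0.4, 0, 0, 0, -1, 0, 0, -0.5, 0, 0, 0, -1, 0, 0, -0.6, 0, 0, 0, -1, 0, 0, -0.7, 0, 0, 0, -1, 0, 0, -0.8, 0, 0, 0, -1, 0, 0, -0.8, 0, 0, 0, -1]
}}

```text
time: 35.2
ee_pos: [0.5527, -0.2202, 0.0452]
tool_rot: [2.104, 2.325, 0.0]
wrist_force: [-2.0, -10.2, 22.8]
opening: 0.0007
gripper_force: 10.4
```

```bash
python3 - <<'E'
from h import *
im,C=snap('wrist','bp.png'); s=readout.state(); print(tocase(s['ee_pos'])*1000,s['wrist_force'])
cv2.imwrite('pics/bpv.png',cv2.resize(im[40:240,220:420],None,fx=3,fy=3,interpolation=cv2.INTER_CUBIC))
E
```

```text
[   1.9176758  -173.99119455   45.22184844] [-1.9730254  -9.72019071 22.69788402]
```

View pics/bpv.png

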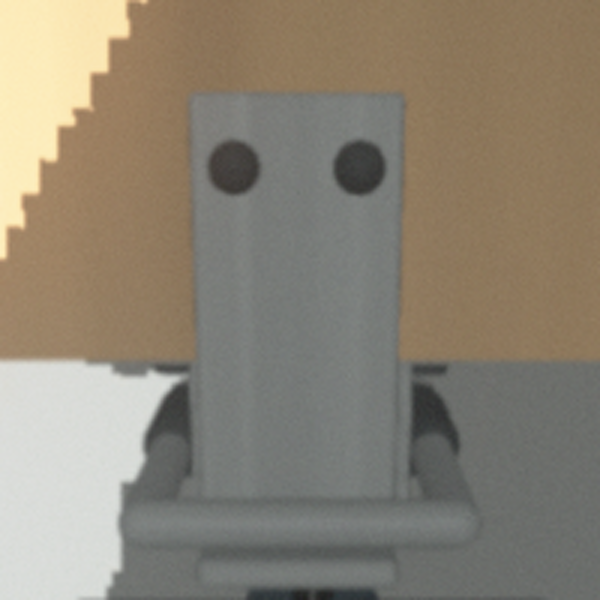

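The lever resists at its stop with 23 N, directed as expected for the closed plate, and the bar stays inside the lip (crop row ~520, lip at 570). I've used all my picture views, so latch a will be done from numbers only.

Emit:
{"fn": "drive_tool", "kwargs": {
  "rows": [0, -0.1, 4, 0, 0, 0, -1, 0, 0, 8, 0, 0, 0, -1, 0, 0, 12, 0, 0, 0, -1, 0, 1, 16, 0, 0, 0, -1, -0.5, 5, 18, 0, 0, 0, -0.5, -0.9, 9, 18, 0, 0, 0, -0.5, -1.3, 13, 18, 0, 0, 0, -0.5, -1.7, 17, 18, 0, 0, 0, -0.5]
}}

```text
time: 36.05
ee_pos: [0.5335, -0.0468, 0.2237]
tool_rot: [2.108, 2.329, 0.001]
wrist_force: [0.6, 0.5, -0.2]
opening: 0.0227
gripper_force: 0.0
```

Emit:
{"fn": "drive_tool", "kwargs": {
  "rows": [-0.2, 0.1, 0, 0, 0, 0, -0.5, -0.2, 0.1, 0, 0, 0, 0, -0.5, -0.2, 0.1, 0, 0, 0, 0, -0.5, -0.2, 0.1, 0, 0, 0, 0, -0.5, -0.2, 0.1, 0, 0, 0, 0, -0.5, -0.2, 0.1, 0, 0, 0, 0, -0.5, -0.2, 0.1, 0, 0, 0, 0, -0.5, -0.2, 0.1, 0, 0, 0, 0, -0.5]
}}

```text
time: 36.85
ee_pos: [0.532, -0.0474, 0.2234]
tool_rot: [-2.108, -2.329, 0.0]
wrist_force: [-0.4, -0.3, -0.1]
opening: 0.0228
gripper_force: 0.0
```

```bash
python3 - <<'E'
from h import *
im,C=snap('wrist','a2.png'); s=readout.state(); print(tocase(s['ee_pos'])*1000); np.save('a2.npy',C[2])
E
```

```text
[-1.53447297e+00  5.69163355e-02  2.23397734e+02]
```

Emit:
{"fn": "drive_tool", "kwargs": {
  "rows": [-0.4, 4, 0, 0, 0, 0, -0.5, -0.9, 8.8, 0, 0, 0, 0, -0.5, -0.9, 8.8, 0, 0, 0, 0, -0.5, -0.9, 8.8, 0, 0, 0, 0, -0.5, -0.9, 8.8, 0, 0, 0, 0, -0.5, -0.9, 8.8, 0, 0, 0, 0, -0.5, -0.9, 8.8, 0, 0, 0, 0, -0.5, -0.9, 8.8, 0, 0, 0, 0, -0.5]
}}

```text
time: 37.7
ee_pos: [0.523, 0.0402, 0.2234]
tool_rot: [-2.109, -2.328, 0.0]
wrist_force: [0.4, -0.1, -0.6]
opening: 0.023
gripper_force: 0.0
```

```bash
python3 - <<'E'
from h import *
im,C=snap('wrist','a1.png'); s=readout.state(); print(tocase(s['ee_pos'])*1000); np.save('a1.npy',C[2])
# row profiles along case y at z=0.111: lateral bands in the case frame
for n in('b1','a1','a2'):
    Cc=(C[0],C[1],np.load(n+'.npy')); g=cv2.GaussianBlur(cv2.cvtColor(cv2.imread(f'pics/{n}.png'),6),(3,3),0)
    sg=-1 if n[0]=='b' else 1
    print(n)
    for xs in((-18,-16,-14),(14,16,18),(-5,0,5)):
        row=[]
        for y in range(136,186,2):
            v=[]
            for x in xs:
                u,w=proj(Cc,toworld(np.array([x,sg*y,111])/1000)); v.append(g[int(np.clip(round(w),0,399)),int(round(u))])
            row.append(int(np.mean(v)))
        print(xs,row)
E
```

```text
[ -1.71477772  88.11545739 223.40932757]
b1
(-18, -16, -14) [97, 101, 101, 102, 94, 65, 62, 77, 96, 112, 100, 97, 102, 103, 101, 102, 103, 102, 102, 103, 103, 103, 103, 103, 103]
(14, 16, 18) [96, 103, 102, 103, 93, 63, 58, 73, 94, 112, 100, 97, 101, 102, 102, 101, 101, 101, 103, 103, 101, 102, 102, 102, 102]
(-5, 0, 5) [114, 111, 103, 109, 109, 109, 109, 108, 106, 111, 100, 102, 110, 110, 110, 110, 108, 104, 113, 112, 100, 95, 101, 102, 103]
a1
(-18, -16, -14) [105, 112, 112, 112, 101, 75, 60, 60, 68, 80, 87, 92, 100, 122, 118, 112, 113, 114, 113, 113, 113, 113, 114, 114, 114]
(14, 16, 18) [118, 139, 120, 115, 112, 86, 75, 83, 98, 110, 114, 121, 159, 228, 203, 133, 117, 117, 117, 116, 117, 119, 117, 118, 140]
(-5, 0, 5) [214, 134, 139, 141, 142, 142, 142, 144, 144, 144, 147, 130, 142, 197, 178, 146, 145, 144, 147, 143, 149, 180, 178, 145, 118]
a2
(-18, -16, -14) [52, 53, 52, 53, 55, 61, 80, 105, 110, 111, 111, 94, 102, 111, 162, 198, 198, 197, 197, 197, 197, 197, 197, 197, 197]
(14, 16, 18) [55, 57, 66, 76, 85, 93, 113, 135, 138, 145, 148, 106, 102, 112, 172, 197, 197, 197, 196, 196, 196, 196, 196, 196, 196]
(-5, 0, 5) [103, 101, 101, 101, 101, 100, 101, 100, 100, 100, 98, 88, 101, 111, 103, 99, 99, 98, 93, 93, 93, 93, 93, 93, 93]
```

Emit:
{"fn": "drive_tool", "kwargs": {
  "rows": [-0.2, 3, 0, 0, 0, 0, 1, -0.4, 6, -1, 0, 0, 0, 1, -0.55, 7.3, -3, 0, 0, 0, 1, -0.55, 7.3, -6, 0, 0, 0, 1, -0.55, 7.3, -7, 0, 0, 0, 1, -0.55, 7.3, -7, 0, 0, 0, 1, -0.55, 7.3, -9, 0, 0, 0, 1, -0.55, 7.3, -11.1, 0, 0, 0, 1]
}}

```text
time: 38.55
ee_pos: [0.5189, 0.1135, 0.1137]
tool_rot: [2.107, 2.327, 0.004]
wrist_force: [0.0, 0.2, 0.1]
opening: 0.0842
gripper_force: 0.0
```

Emit:
{"fn": "drive_tool", "kwargs": {
  "rows": [0, 0, 0, 0, 0, 0, 0.2, 0, 0, 0, 0, 0, 0, -0.3, 0, 0, 0, 0, 0, 0, -0.3, 0, 0, 0, 0, 0, 0, -0.3, 0, 0, 0, 0, 0, 0, -0.3, 0, 0, 0, 0, 0, 0, -0.3, 0, 0, 0, 0, 0, 0, -0.3, 0, 0, 0, 0, 0, 0, -0.3]
}}

```text
time: 39.35
ee_pos: [0.5177, 0.1139, 0.1126]
tool_rot: [2.108, 2.329, 0.001]
wrist_force: [1.8, 0.7, 1.4]
opening: 0.0418
gripper_force: 30.0
```

```bash
python3 - <<'E'
from h import *
im,C=snap('wrist','ag.png'); s=readout.state(); print(tocase(s['ee_pos'])*1000,s['opening'],s['wrist_force'])
g=cv2.cvtColor(im,6)
for p in((0,161,108.5),(0,138,108)): print(proj(C,toworld(np.array(p)/1000)).round(1))
print(g[215:275:2,296:350:3])
E
```

```text
[  0.32342425 161.85079764 112.55498422] 0.041822885308684866 [0.6013848  1.28378358 1.26966847]
[321.9 249. ]
[322.  282.1]
[[112 115 113 116 119 120 119 118 118 120 121 119 119 116 118 118 113 111]
 [111 113 110 119 121 122 122 125 124 121 126 123 124 124 123 124 114 112]
 [113 113 113 116 119 120 117 121 123 122 123 128 125 127 127 122 116 110]
 [112 114 113 108 114 115 113 115 115 115 115 115 117 115 116 119 110 113]
 [113 110 114 101 104 105 104 105 101 100 101 102 102 102 102 105 110 112]
 [111 112 112 105 109 108 109 110 112 111 111 108 113 111 107 112 111 112]
 [114 112 112 103 111 109 111 112 112 111 109 113 114 111 112 108 108 109]
 [111 110 111 104 110 107 107 114 112 114 110 112 114 111 110 110 111 115]
 [112 113 108 103 110 110 109 112 111 109 111 110 112 112 110 110 113 113]
 [115 110 114 106 113 109 108 108 111 112 111 109 111 114 110 108 112 113]
 [112 106 112 108 110 110 109 114 115 110 112 113 114 112 111 108 109 113]
 [110 112 112 109 109 107 112 111 110 113 111 110 114 110 110 107 111 110]
 [ 76  85 107 107 109 108 108 112 109 110 110 109 111 108 110 104 107  97]

[... 575 characters left out ...]
112 109 111  95  89  93]
 [ 85  83  82  87 102 107 107 110 110 109 110 112 112 110 113  88  87  89]
 [ 82  83  83  83 100 109 108 111 112 113 109 110 110 109 109  88  88  85]
 [ 83  83  79  87  99 108 106 107 109 113 107 111 111 109 106  84  86  82]
 [ 82  78  55  84  96 106 109 110 112 108 108 111 110 110 109  72  82  62]
 [ 67  66  56  66  76  86  82  85  84  84  86  83  86  86  84  63  67  54]
 [ 55  52  58  57  56  55  51  56  56  51  55  55  54  56  57  54  56  57]
 [ 63  62  61  59  60  60  62  60  61  60  64  63  62  64  62  62  64  61]
 [ 65  63  64  67  66  66  63  65  63  65  67  63  65  66  63  64  68  64]
 [ 64  67  69  68  66  67  66  66  68  68  68  65  64  67  64  66  68  70]]
```

Emit:
{"fn": "drive_tool", "kwargs": {
  "rows": [0, -0.2, 0.3, 0, 0, 0, -0.3, 0, -0.5, 0.6, 0, 0, 0, -0.3, 0.05, -0.8, 1, 0, 0, 0, -0.3, 0.1, -1.3, 1.1, 0, 0, 0, -0.3, 0.15, -1.8, 1.15, 0, 0, 0, -0.3, 0.2, -2.3, 1.15, 0, 0, 0, -0.3, 0.3, -2.8, 1.15, 0, 0, 0, -0.3, 0.3, -3.2, 1.15, 0, 0, 0, -0.3]
}}

```text
time: 40.2
ee_pos: [0.5206, 0.0813, 0.1239]
tool_rot: [-2.108, -2.329, -0.0]
wrist_force: [4.6, 3.3, -1.8]
opening: 0.0415
gripper_force: 30.0
```

```bash
cat > bar.py <<'E'
from h import *
import sys
im,C=snap('wrist',sys.argv[1]); s=readout.state(); print(tocase(s['ee_pos'])*1000,s['opening'],s['wrist_force'])
g=cv2.cvtColor(im,6)
print(proj(C,toworld(np.array((0,131,104))/1000)).round(1))
for v in range(228,276): print(v,*[int(g[v,a:b].mean()) for a,b in((297,302),(305,312),(314,330),(332,338),(341,346))])
E
python3 bar.py ah.png
```

```text
[-7.39095177e-02  1.28776401e+02  1.23883179e+02] 0.04193554664195896 [ 4.21939616  1.40820914 -1.61028434]
[322.7 235.2]
228 96 100 92 92 105
229 97 98 95 95 105
230 98 102 101 101 107
231 96 111 113 113 111
232 96 119 123 122 114
233 97 123 127 127 116
234 97 121 126 125 115
235 95 119 122 121 115
236 96 119 120 121 111
237 95 121 121 123 111
238 93 120 121 123 110
239 94 119 119 121 109
240 95 111 111 112 103
241 102 105 107 106 104
242 112 111 111 112 112
243 120 120 119 119 120
244 127 126 127 127 127
245 132 133 133 133 133
246 132 132 133 133 134
247 127 127 126 128 128
248 119 120 121 121 120
249 111 114 115 114 113
250 103 113 116 113 104
251 105 117 120 119 109
252 108 117 122 123 113
253 100 115 122 124 108
254 93 113 122 125 103
255 91 113 122 125 102
256 90 113 121 124 101
257 93 112 121 124 99
258 94 112 122 124 100
259 98 114 121 125 103
260 112 116 121 123 116
261 123 120 121 125 124
262 127 120 121 126 128
263 127 120 121 124 128
264 119 115 115 118 120
265 94 91 91 95 95
266 65 64 65 65 67
267 58 56 58 57 58
268 59 60 60 59 61
269 64 63 64 64 64
270 66 65 67 67 66
271 66 66 67 67 65
272 66 66 66 66 66
273 67 68 69 68 67
274 68 68 69 69 69
275 71 70 70 71 70
```

Emit:
{"fn": "drive_tool", "kwargs": {
  "rows": [0, 0, -0.3, 0, 0, 0, -0.3, 0, 0, -0.6, 0, 0, 0, -0.3, 0, 0, -0.9, 0, 0, 0, -0.3, 0, 0, -1, 0, 0, 0, -0.3, 0, 0, -1.1, 0, 0, 0, -0.3, 0, 0, -1.2, 0, 0, 0, -0.3, 0, 0, -1.2, 0, 0, 0, -0.3, 0, 0, -1.2, 0, 0, 0, -0.3]
}}

```text
time: 41.05
ee_pos: [0.5206, 0.0817, 0.1119]
tool_rot: [2.108, 2.329, 0.0]
wrist_force: [5.1, -1.2, 0.9]
opening: 0.0417
gripper_force: 30.0
```

Emit:
{"fn": "drive_tool", "kwargs": {
  "rows": [0, 0, -0.1, 0, 0, 0, -0.3, 0, 0, -0.2, 0, 0, 0, -0.3, 0, 0, -0.3, 0, 0, 0, -0.3, 0, 0, -0.4, 0, 0, 0, -0.3, 0, 0, -0.4, 0, 0, 0, -0.3, 0, 0, -0.4, 0, 0, 0, -0.3, 0, 0, -0.4, 0, 0, 0, -0.3, 0, 0, -0.4, 0, 0, 0, -0.3]
}}

```text
time: 41.85
ee_pos: [0.5207, 0.0818, 0.1094]
tool_rot: [2.107, 2.329, 0.001]
wrist_force: [-3.5, -3.2, 33.1]
opening: 0.0422
gripper_force: 30.0
```

```bash
python3 bar.py ah2.png | head -30; python3 - <<'E'
from h import *
C=cam('wrist')
for p in((0,134,108),(0,138,108),(0,131,104),(0,131,107),(0,128,104),(0,136,111)): print(p,proj(C,toworld(np.array(p)/1000)).round(1))
E
```

```text
[1.06488118e-01 1.29607513e+02 1.09375398e+02] 0.04183899699843305 [-2.74590042 -2.56048046 33.14710347]
[322.3 244.7]
228 92 115 131 129 100
229 92 119 135 135 100
230 93 119 137 137 102
231 91 112 132 131 100
232 90 103 118 116 99
233 89 97 101 101 100
234 90 97 94 95 103
235 92 95 94 94 103
236 96 95 96 93 102
237 96 97 97 96 103
238 96 103 103 104 109
239 97 116 116 115 113
240 96 126 125 125 119
241 95 128 129 130 119
242 102 127 128 127 117
243 113 123 123 123 118
244 120 122 123 123 122
245 127 128 128 128 128
246 135 135 135 136 135
247 136 136 136 136 136
248 131 131 131 131 132
249 123 123 125 123 124
250 113 118 118 117 117
251 91 114 115 116 113
252 71 119 118 122 114
253 71 122 123 125 118
254 88 122 124 127 119
255 111 123 123 127 117
(0, 134, 108) [322.3 242.8]
(0, 138, 108) [322.2 236.5]
(0, 131, 104) [322.3 244.7]
(0, 131, 107) [322.3 246.7]
(0, 128, 104) [322.3 249.2]
(0, 136, 111) [322.2 241.6]
```

The lip band is visible outboard of the bar at rows 238–243, with the bar at 247, so latch a is hooked. Releasing and pressing its lever.

Emit:
{"fn": "drive_tool", "kwargs": {
  "rows": [0, 0, 0.2, 0, 0, 0, -0.3, 0, 0, 0.2, 0, 0, 0, 0.5, 0, 0, 0.2, 0, 0, 0, 0.5, 0, 0, 0.2, 0, 0, 0, 0.5, 0, 0, 2, 0, 0, 0, 0.5, 0, 0, 6, 0, 0, 0, 0, -0.2, 2, 7, 0, 0, 0, -1, -0.4, 4.2, 7, 0, 0, 0, -1]
}}

```text
time: 42.7
ee_pos: [0.517, 0.124, 0.1795]
tool_rot: [2.109, 2.327, 0.003]
wrist_force: [0.8, 1.3, 0.5]
opening: 0.0469
gripper_force: 0.0
```

Emit:
{"fn": "drive_tool", "kwargs": {
  "rows": [0, 0, 0, 0, 0, 0, -1, 0, 0, 0, 0, 0, 0, -1, 0, 0, 0, 0, 0, 0, -1, 0, 0, -2, 0, 0, 0, -1, 0, 0, -4, 0, 0, 0, -1, 0, 0, -6, 0, 0, 0, -1, 0, 0, -7, 0, 0, 0, -1, 0, 0, -8, 0, 0, 0, -1]
}}

```text
time: 43.5
ee_pos: [0.5164, 0.1233, 0.0973]
tool_rot: [-2.108, -2.328, 0.001]
wrist_force: [0.1, 0.8, 2.2]
opening: 0.0003
gripper_force: 0.7
```

Emit:
{"fn": "drive_tool", "kwargs": {
  "rows": [0, 0, -0.4, 0, 0, 0, -1, 0, 0, -0.8, 0, 0, 0, -1, 0, 0, -1.2, 0, 0, 0, -1, 0, 0, -1.6, 0, 0, 0, -1, 0, 0, -2, 0, 0, 0, -1, 0, 0, -2.4, 0, 0, 0, -1, 0, 0, -2.7, 0, 0, 0, -1, 0, 0, -3, 0, 0, 0, -1]
}}

```text
time: 44.3
ee_pos: [0.5168, 0.1238, 0.068]
tool_rot: [2.108, 2.329, 0.001]
wrist_force: [0.8, -0.2, 3.6]
opening: -0.0
gripper_force: 1.2
```

Emit:
{"fn": "drive_tool", "kwargs": {
  "rows": [0, 0, -0.3, 0, 0, 0, -1, 0, 0, -0.5, 0, 0, 0, -1, 0, 0, -0.7, 0, 0, 0, -1, 0, 0, -0.9, 0, 0, 0, -1, 0, 0, -1.1, 0, 0, 0, -1, 0, 0, -1.3, 0, 0, 0, -1, 0, 0, -1.4, 0, 0, 0, -1, 0, 0, -1.5, 0, 0, 0, -1]
}}

```text
time: 45.1
ee_pos: [0.5165, 0.1238, 0.0528]
tool_rot: [-2.108, -2.329, 0.0]
wrist_force: [0.3, -0.4, -0.4]
opening: 0.0003
gripper_force: 0.0
```

Emit:
{"fn": "drive_tool", "kwargs": {
  "rows": [0, 0, -0.2, 0, 0, 0, -1, 0, 0, -0.3, 0, 0, 0, -1, 0, 0, -0.4, 0, 0, 0, -1, 0, 0, -0.5, 0, 0, 0, -1, 0, 0, -0.6, 0, 0, 0, -1, 0, 0, -0.7, 0, 0, 0, -1, 0, 0, -0.8, 0, 0, 0, -1, 0, 0, -0.9, 0, 0, 0, -1]
}}

```text
time: 45.9
ee_pos: [0.5175, 0.1249, 0.0455]
tool_rot: [2.108, 2.328, 0.005]
wrist_force: [-6.5, 11.2, 40.9]
opening: 0.0008
gripper_force: 16.2
```

Emit:
{"fn": "drive_tool", "kwargs": {
  "rows": [0, 0.1, 3, 0, 0, 0, -1, 0, 0.1, 7, 0, 0, 0, -1, 0, 0, 11, 0, 0, 0, -1, 0, 0, 15, 0, 0, 0, -1, 0.2, -3, 17.8, 0, 0, 0, -1, 0.5, -8.5, 17.8, 0, 0, 0, -1, 0.5, -8.5, 17.8, 0, 0, 0, -1, 0.5, -8.5, 17.8, 0, 0, 0, -1]
}}

```text
time: 46.7
ee_pos: [0.5214, 0.0377, 0.2219]
tool_rot: [-2.111, -2.327, 0.0]
wrist_force: [-1.2, 0.5, -0.9]
opening: 0.0001
gripper_force: 0.0
```

```bash
cat > prof.py <<'E'
from h import *
import sys
n=sys.argv[1]; sg=-1 if n[0]=='b' else 1
im,C=snap('wrist',n+'.png'); print(tocase(readout.state()['ee_pos'])*1000); g=cv2.GaussianBlur(cv2.cvtColor(im,6),(3,3),0)
for z in(104,24):
  for xs in((-18,-16,-14),(14,16,18),(-5,0,5)):
    row=[]
    for y in range(116,186,2):
        v=[]
        for x in xs:
            u,w=proj(C,toworld(np.array([x,sg*y,z])/1000)); v.append(g[int(np.clip(round(w),0,399)),int(round(u))])
        row.append(int(np.mean(v)))
    print(z,xs,row)
E
python3 prof.py ac
```

```text
[ -3.6768938   86.67448964 221.71424323]
104 (-18, -16, -14) [108, 90, 80, 86, 88, 83, 102, 117, 107, 93, 101, 106, 106, 107, 107, 107, 107, 107, 107, 107, 107, 107, 106, 107, 107, 107, 107, 107, 109, 109, 108, 109, 109, 109, 108]
104 (14, 16, 18) [156, 131, 102, 101, 101, 113, 182, 223, 193, 119, 132, 125, 112, 111, 110, 110, 110, 111, 110, 110, 111, 110, 110, 110, 110, 111, 111, 111, 110, 110, 111, 110, 111, 113, 182]
104 (-5, 0, 5) [223, 223, 219, 216, 214, 196, 191, 210, 183, 200, 199, 113, 111, 109, 110, 110, 111, 111, 110, 110, 110, 110, 111, 117, 115, 109, 109, 109, 110, 109, 110, 110, 110, 110, 110]
24 (-18, -16, -14) [98, 99, 113, 118, 110, 98, 99, 105, 102, 101, 106, 108, 107, 108, 107, 107, 107, 107, 107, 107, 107, 107, 107, 107, 107, 108, 108, 108, 108, 103, 107, 108, 108, 108, 109]
24 (14, 16, 18) [171, 175, 212, 222, 201, 183, 190, 175, 143, 129, 128, 125, 121, 117, 110, 109, 109, 110, 109, 110, 110, 110, 110, 110, 109, 110, 110, 110, 110, 110, 110, 110, 110, 110, 111]
24 (-5, 0, 5) [208, 190, 210, 219, 190, 208, 220, 169, 113, 110, 109, 110, 111, 111, 111, 111, 110, 110, 111, 110, 110, 109, 111, 117, 117, 111, 109, 109, 109, 108, 109, 109, 110, 109, 110]
```

Emit:
{"fn": "drive_tool", "kwargs": {
  "rows": [0.3, -5, 0, 0, 0, 0, -1, 0.7, -10, 0, 0, 0, 0, -1, 1.1, -15, 0, 0, 0, 0, -1, 1.5, -20, 0, 0, 0, 0, -1, 1.9, -24, 0, 0, 0, 0, -1, 2.4, -28, 0, 0, 0, 0, -1, 3.1, -30.7, 0, 0, 0, 0, -1, 3.1, -30.7, 0, 0, 0, 0, -1]
}}

```text
time: 47.55
ee_pos: [0.5534, -0.2701, 0.2211]
tool_rot: [2.11, 2.328, -0.0]
wrist_force: [0.2, -0.2, -0.3]
opening: 0.0004
gripper_force: 0.0
```

Emit:
{"fn": "drive_tool", "kwargs": {
  "rows": [0, 0, 0, 0, 0, 0, -1, 0, 0, 0, 0, 0, 0, -1, 0, 0, 0, 0, 0, 0, -1, 0, 0, 0, 0, 0, 0, -1, 0, 0, 0, 0, 0, 0, -1, 0, 0, 0, 0, 0, 0, -1, 0, 0, 0, 0, 0, 0, -1, 0, 0, 0, 0, 0, 0, -1]
}}

```text
time: 48.35
ee_pos: [0.5524, -0.2682, 0.2219]
tool_rot: [-2.108, -2.329, -0.0]
wrist_force: [0.3, 0.2, -0.7]
opening: 0.0004
gripper_force: 0.0
```

```bash
python3 prof.py bc; python3 -c "
from h import *
t,C=snap('top','tf.png')"
```

```text
[  -3.12338188 -221.79986758  221.90881007]
104 (-18, -16, -14) [100, 90, 70, 78, 92, 85, 77, 100, 110, 91, 92, 100, 99, 101, 101, 100, 100, 101, 100, 101, 101, 100, 101, 102, 101, 101, 101, 102, 101, 102, 101, 101, 100, 101, 102]
104 (14, 16, 18) [98, 93, 77, 84, 94, 76, 81, 101, 110, 92, 92, 99, 99, 101, 101, 101, 101, 101, 101, 101, 101, 100, 101, 102, 101, 101, 100, 101, 100, 101, 101, 101, 101, 101, 101]
104 (-5, 0, 5) [115, 115, 115, 116, 115, 115, 112, 107, 111, 92, 105, 107, 83, 85, 85, 85, 85, 84, 84, 85, 84, 85, 91, 99, 93, 101, 101, 100, 101, 101, 101, 100, 101, 101, 101]
24 (-18, -16, -14) [93, 99, 91, 92, 97, 109, 107, 91, 95, 101, 99, 95, 100, 100, 100, 101, 100, 100, 101, 100, 101, 100, 101, 100, 101, 101, 101, 101, 101, 101, 101, 101, 101, 101, 101]
24 (14, 16, 18) [106, 105, 105, 103, 102, 110, 108, 93, 97, 104, 93, 90, 95, 97, 97, 98, 99, 98, 98, 99, 99, 99, 100, 99, 101, 101, 100, 101, 101, 100, 101, 101, 100, 101, 101]
24 (-5, 0, 5) [114, 114, 114, 111, 107, 110, 107, 92, 105, 112, 95, 84, 85, 85, 86, 85, 86, 85, 85, 84, 85, 85, 85, 87, 97, 98, 93, 98, 100, 101, 100, 101, 101, 101, 101]
```

Both bars sit at about 131 mm and both lever tips at about 163–165 mm, which are the hooked and closed positions. The robot is clear, so I'm handing in.

```bash
python3 -c "
from workcell import workorder
print(workorder.close_job())"
```

```text
the job is handed in; nothing more can be done
None
```

The job is handed in (at about 48 s of the 208 s): both gift boxes are in the case, the lid is seated over both pins, and both latches are hooked and closed; `close_job` gave no verdict, so this rests on my final position and force readings.

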